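# Put the calibration weights back in their case

### The job

Put the calibration weights away: lower the four steel weights into the wooden case in order of size, each upright in the well that fits it, without dropping them. Then set the lid squarely on the case so that it rests on the shoulder all round. Leave the beaker and the bench timer as they stand.

Things in the scene. Friction and masses are not known exactly. Their poses are not given: they have to be found in the camera images.
- weight_case: open wooden weight case, fixed, 214 x 84 x 48 mm (its x, y, z). Origin: centre of underside. Row of 4 round wells along its x (y = 0), narrower towards +x, mouths at z 48 mm, chamfered 4 mm; sizes under each weight. Seated knobs stand proud. Top 14 mm: raised part, 190 x 60 mm, widening down to 198 x 68; round it a flat shoulder at z 34 mm carries the lid. Any yaw, either side of the bench
- w500: loose steel calibration weight of 500 g, the largest of four: upright cylinder 38 mm in diameter, 66 mm high; body up to 42 mm, narrow neck, then a round knob 33 mm in diameter from 50 to 66 mm, by which it is held. Origin: centre of underside, z up. Its well in the case: at x = -60 mm, y = 0 in the case's frame, 42 mm wide, floor at z = 8 mm
- w200: loose steel calibration weight of 200 g, the second largest of four: upright cylinder 28 mm in diameter, 49 mm high; body up to 31 mm, narrow neck, then a round knob 24 mm in diameter from 37 to 49 mm, by which it is held. Origin: centre of underside, z up. Its well in the case: at x = -10 mm, y = 0 in the case's frame, 32 mm wide, floor at z = 21 mm
- w100: loose steel calibration weight of 100 g, the second smallest of four: upright cylinder 22 mm in diameter, 38 mm high; body up to 24 mm, narrow neck, then a round knob 19 mm in diameter from 29 to 38 mm, by which it is held. Origin: centre of underside, z up. Its well in the case: at x = 32 mm, y = 0 in the case's frame, 26 mm wide, floor at z = 30 mm
- w50: loose steel calibration weight of 50 g, the smallest of four: upright cylinder 17.5 mm in diameter, 32 mm high; body up to 20 mm, narrow neck, then a round knob 15 mm in diameter from 24 to 32 mm, by which it is held. Origin: centre of underside, z up. Its well in the case: at x = 69 mm, y = 0 in the case's frame, 21.5 mm wide, floor at z = 35 mm
- lid: loose wooden lid, a hollow cover open below, 214 x 84 x 54 mm (its x, y, z), about 0.25 kg, inside 204 x 74 mm and 48 mm deep; at the middle of its top a brass knob 24 mm in diameter, full width from z 64 to 76 mm, thinner below. Origin: centre of underside. Starts right way up on the bench. Seated either way round, its origin is 34 mm above the case's and its long x lies along the case's x
- beaker: small clear glass beaker, about 60 mm wide and 72 mm high, loose; origin: centre of its underside. A bystander, to be left standing
- bench_timer: white bench timer with a red dial on top, 60 x 62 x 33 mm, loose; origin: centre of its underside. A bystander, to be left in place

How it is judged:
By the outcome, as a careful person would: the job done as asked, in the order asked, and still so for the second after the job is handed in, with the robot touching nothing.
It also fails if it takes over 125 s, if anything falls off the work surface, if the arm or the gripper's body presses on something with over 40 N, if the wrist force passes 120 N, or if a joint passes its speed limit or range.

### The arm

A 6-joint arm with a two-finger parallel gripper is mounted at the origin on a cart in front of the work surface, level with it; the furniture and walls round the work are solid. World frame = base frame: x ahead of the robot, y to its left, z up, the work surface at z = 0. Lengths are in m, angles in rad, forces in N, time in s.
With the tool pointing down it reaches from about 0.4 to 0.825 m from the base axis. Payload 7 kg.
Tool frame: the origin (TCP) lies midway between the tips of the shut fingers; the grasp point (between the pads) lies 19 mm behind it; z points along the fingers, y is the line along which they close (so a half turn about z gives the same grasp; the last joint's range is limited). The gripper opens to 85 mm and grips with 20 to 120 N. Pads are 22 mm wide; open, the fingers measure 114 mm over their backs; the gripper's body (76 mm by 85 mm) begins 54 mm behind the grasp point. The pads swing forward as they close: fully open they stand 13 mm farther back than shut.
Start: joints at [-0.833, 0.359, 0.012, 0, -1.224, -0.288], TCP at [0.293, -0.608, 0.231] pointing down, gripper open.
Joint ranges: [-3.07, 3.07], [-1.43, 2.12], [-1.02, 1.25], [-3.03, 1.67], [-3.05, -0], [-3.03, 3.03]. Speed limits (rad/s): [2.39, 2.39, 3.01, 3.14, 3.14, 3.14].

### API

Orientations are given as a unit quaternion [x, y, z, w].
In Python, from bench import sensors, imaging, manip, finder gives the robot as it stands.
- The arm moves only by the tool servo_tool, never from a script. Its argument "targets" is a list of rows, each an object with "claw": the finger opening in mm, from 0 to 85.4; "translation": the shift along the tool's x, y, z in units of 50 mm (1.0 is 50 mm), a list of three; "twist": the turn about the tool's z in units of 6 degrees (1.0 is 6 degrees). In form: [{"claw": claw, "translation": [dx, dy, dz], "twist": twist}, ...]. A call has 1 to 8 rows; each row shifts and turns the commanded pose from where the row before left it, along the tool's axes as they then stand; what a row does not reach is not made up. A row lasts 1/10 s, in which the tool goes at most 50 mm and 8.59 degrees, less where a joint would pass 70% of its speed; a pose out of reach is approached as far as the arm can. A call is refused whole if a number of a shift passes 1 or a number of a turn 1, either way. A call with a gripper value outside its range is refused whole. The fingers move at their own pace and stop on an object; "squeeze" is the grip in N (left out, the last holds). Time passes only in rows, so rows that do not move let the fingers close. It gives the time, the measured TCP pose, the force, the opening and the grip force at its end, in the units of the state.
- sensors.observe(): the state, without advancing time (a new reading comes with each control period).
- imaging.snapshot(name): name is "scene" or "top" or "wrist"; returns a dict with "color" (480x640x3 uint8, red, green, blue), "camera_matrix" (3x3 intrinsics, pixels), "R" (3x3) and "t" (3): a world point X has camera coordinates R X + t; the wrist camera has in their place "tool_from_camera" (4x4, takes a point from camera to tool coordinates, whose origin is the TCP and whose axes are the flange's). Camera axes: x right, y down, z forward; pixel columns grow to the right and rows downward; lengths in m; the calibration is good to about 2 mm. A picture is of the moment at which its call begins: read the wrist's pose just before it. There is no depth.
- manip.hand_in(): hands the job in; it is judged then, once.
Trained networks look in a picture, given as the dict that the camera call returned (one of the last four; its "shot" number tells which), for a name from the list of things; names that differ only in an ending like _2 or _b are one class to them, and where a whole thing is asked for, a point or a joint stands for the part that bears it (a point fixed in the world has none). Each returns a list of dicts, best first, with "conf" (0 to 1); they miss things now and then, are a little off and sometimes report something else, mostly with a low value. They report only what shows in the picture. A call takes as long as a camera call.
- finder.masks_of(picture, query): "pixels" (480x640 bool, what is visible of it) and "pixel" ([row, column] in pixels, amid what is visible of it).
The state is a dict: "time": time; "joint_positions": joint angles; "dq": joint speeds; "joint_torque": joint torques, N m; "tcp_pos": TCP position; "orientation": TCP orientation; "force": force on the tool from outside, world axes, zero at the start; "moment": the same for the moment, N m; "grip_width": opening from 0.0 (shut) to 1.0 (fully open); "grip_force": force on a finger pad.
Only numpy, scipy, OpenCV 4.12 (cv2) and the standard library are available. Lean on these libraries where they do the work, as an engineer would, in place of code of your own. Each camera call takes 0.05 s, during which the arm holds its last target. There are 200 camera calls.

## Working session

There is one attempt and no reset: what is moved stays moved. The work goes in short steps, Python scripts to look and compute and a tool call to move; the robot and the scene stay as the last step left them, time stands still between calls to the robot, and variables do not carry over. Pictures are saved under pics/ and viewed, at most 14 in all, crops included, and the job is handed in when it is done.

Besides the shell and the picture viewer there is one more tool, called after ">>>" in YAML: its name, and indented under it one key for each argument. servo_tool: Moves the arm, as the interface text tells. Its arguments: {"type":"object","properties":{"targets":{"type":"array"},"squeeze":{"type":"number"}},"required":["targets"]}

```bash
mkdir -p pics; ls; cat > h.py <<'E'
import numpy as np, cv2
from bench import sensors, imaging, manip, finder
from scipy.spatial.transform import Rotation as Rn
def save(p,n): cv2.imwrite(f'pics/{n}.png',p['color'][:,:,::-1])
E
python3 - <<'E'
from h import *
print(sensors.observe())
for n in ['scene','top']:
    p=imaging.snapshot(n); save(p,n+'0'); print(n,p['camera_matrix'],(-p['R'].T@p['t']), p['R'])
    for q in ['weight_case','w500','w200','w100','w50','lid','beaker','bench_timer']:
        print(q,[(round(d['conf'],2),np.round(d['pixel']).tolist(),int(d['pixels'].sum())) for d in finder.masks_of(p,q)[:4]])
E
```

```text
pics
{'time': 0.0, 'joint_positions': array([-8.32884947e-01,  3.59353344e-01,  1.10388662e-02, -3.59381959e-04,
       -1.22409520e+00, -2.88074085e-01]), 'dq': array([-4.37147420e-04,  1.97494726e-03,  1.98651611e-03, -6.76498498e-04,
       -9.30011463e-04,  2.75529841e-05]), 'joint_torque': array([-1.25917566e-03, -5.83316982e+01,  2.93418288e+01,  6.93635255e+00,
       -5.88342198e-03, -6.99229031e-05]), 'tcp_pos': array([ 0.29324805, -0.60742386,  0.23037501]), 'orientation': array([-2.22967330e-01,  9.74825569e-01,  7.85757711e-04, -2.48702929e-04]), 'force': array([0.19437361, 0.37777063, 0.10910285]), 'moment': array([ 0.00855158, -0.04909388,  0.02269933]), 'grip_force': 0.0, 'grip_width': 0.9993545321177013}
scene [[539.65876819   0.         321.12308702]
 [  0.         539.65876819 242.40586689]
 [  0.           0.           1.        ]] [-0.12274489  0.52563001  0.68782764] [[-0.63556607 -0.77202836  0.00528952]
 [-0.4695482   0.38109506 -0.79642391]
 [ 0.61284604 -0.5086637  -0.60471562]]
weight_case [(0.58, [215.0, 423.0], 2720)]
w500 [(0.72, [221.0, 313.0], 273), (0.
[... 740 characters left out ...]
] [[ 0.00683468 -0.9998955   0.01273876]
 [-0.99007504 -0.00855473 -0.14027909]
 [ 0.14037341 -0.01165357 -0.99003005]]
weight_case [(0.61, [194.0, 347.0], 153), (0.58, [248.0, 439.0], 3648)]
w500 [(0.64, [194.0, 347.0], 149), (0.63, [233.0, 341.0], 241), (0.36, [273.0, 288.0], 49)]
w200 [(0.64, [194.0, 347.0], 149), (0.63, [233.0, 341.0], 241), (0.36, [273.0, 288.0], 49)]
w100 [(0.64, [194.0, 347.0], 149), (0.63, [233.0, 341.0], 241), (0.36, [273.0, 288.0], 49)]
w50 [(0.64, [194.0, 347.0], 149), (0.63, [233.0, 341.0], 241), (0.36, [273.0, 288.0], 49)]
lid [(0.91, [262.0, 185.0], 4175), (0.49, [271.0, 289.0], 46)]
beaker [(0.75, [274.0, 345.0], 556)]
bench_timer [(0.74, [194.0, 289.0], 690)]
```

View pics/scene0.png

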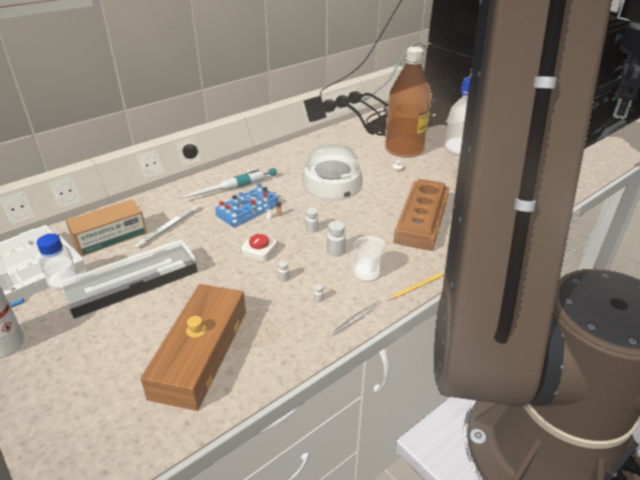

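View pics/top0.png

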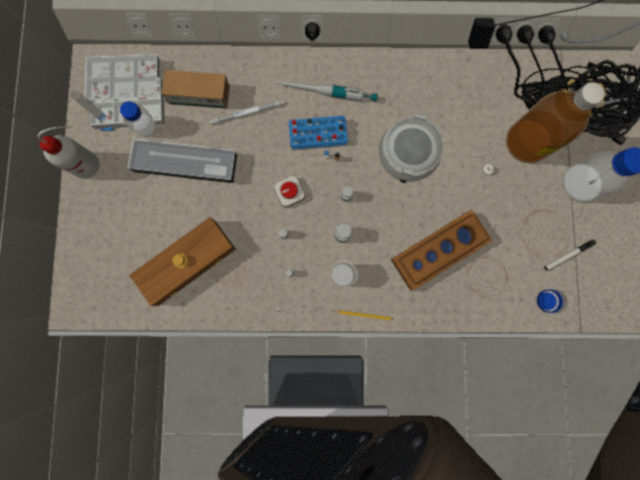

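The scene view shows w500 at (336,238), w200 at (312,220), w100 at (284,271) and w50 at (319,293), with the case at (423,215) and the lid at (195,345). In the top view w500 is (343,233), w200 (347,194), w100 (283,233), w50 (290,273) and the beaker (344,273). The case there is at (441,250) with its big well to the upper right, and the lid at (182,262) with its knob at (180,261).

```bash
cat >> h.py <<'E'
def ray(p,px,py):
    d=p['R'].T@np.linalg.inv(p['camera_matrix'])@np.array([px,py,1.]); return -p['R'].T@p['t'], d
def onz(p,px,py,z):
    c,d=ray(p,px,py); return c+d*(z-c[2])/d[2]
def tri(rays):
    A=np.zeros((3,3));b=np.zeros(3)
    for c,d in rays:
        d=d/np.linalg.norm(d);P=np.eye(3)-np.outer(d,d);A+=P;b+=P@c
    x=np.linalg.solve(A,b); return x,[np.linalg.norm((np.eye(3)-np.outer(d,d)/(d@d))@(x-c)) for c,d in rays]
def wrist():
    s=sensors.observe(); p=imaging.snapshot('wrist')
    T=np.eye(4);T[:3,:3]=Rn.from_quat(s['orientation']).as_matrix();T[:3,3]=s['tcp_pos']
    W=np.linalg.inv(T@p['tool_from_camera']); p['R']=W[:3,:3];p['t']=W[:3,3]; return p
def proj(p,X):
    c=p['R']@np.asarray(X)+p['t'];u=p['camera_matrix']@c;return u[:2]/u[2]
def go(X,yaw=None):
    "units to reach tcp X (and tool-y axis direction yaw deg in world, mod 180)"
    s=sensors.observe();R=Rn.from_quat(s['orientation']).as_matrix()
    d=R.T@(np.array(X)-s['tcp_pos'])/0.05
    y=np.degrees(np.arctan2(R[1,1],R[0,1]))
    r=[np.round(d,3).tolist(),'tcp',np.round(s['tcp_pos'],4).tolist(),'yaw',round(y,2)]
    if yaw is not None: r+=['twist',round(-((yaw-y+90)%180-90)/6,3)]
    return r
E
python3 - <<'E'
from h import *
a=imaging.snapshot('top');b=imaging.snapshot('scene')
for n,u,v in [('w500',(343,233),(336,238)),('w200',(347,194),(312,220)),('w100',(283,233),(284,271)),('w50',(290,273),(319,293)),('beaker',(344,274),(368,259)),('timer',(289,190),(259,243)),('lidknob',(180,261),(195,324)),('case',(441,250),(423,212)),('well1',(466,235),(431,187)),('well4',(418,265),(420,224))]:
    x,e=tri([ray(a,*u),ray(b,*v)]); print(n,np.round(x,3),np.round(e,4))
for u in [(394,261),(474,212),(490,236),(411,288)]: print(np.round(onz(a,*u,.034),3))
w=wrist();print(w['tool_from_camera'],w['camera_matrix']);save(w,'w0')
print(sensors.observe()['orientation'],go([.5,0,.2]))
E
```

```text
w500 [ 0.532 -0.058  0.034] [0.0011 0.0011]
w200 [ 0.623 -0.068  0.025] [0.0006 0.0006]
w100 [0.531 0.076 0.018] [0.0009 0.0009]
w50 [0.442 0.06  0.015] [0.0008 0.0008]
beaker [ 0.44  -0.06   0.036] [0.001 0.001]
timer [0.631 0.064 0.021] [0. 0.]
lidknob [0.464 0.293 0.068] [0.0023 0.0023]
case [ 0.496 -0.281  0.021] [0.0005 0.0005]
well1 [ 0.525 -0.33   0.053] [0.0018 0.0018]
well4 [ 0.46  -0.226  0.033] [0.0011 0.0011]
[ 0.469 -0.172  0.034]
[ 0.581 -0.355  0.034]
[ 0.527 -0.389  0.034]
[ 0.41  -0.209  0.034]
[[ 3.20166508e-05 -9.56011891e-01 -2.93327910e-01  7.52835259e-02]
 [ 9.99998473e-01 -4.81857226e-04  1.67961460e-03  4.42581336e-04]
 [-1.74707370e-03 -2.93327516e-01  9.56010416e-01 -1.42649590e-01]
 [ 0.00000000e+00  0.00000000e+00  0.00000000e+00  1.00000000e+00]] [[333.25382156   0.         313.24441259]
 [  0.         333.25382156 243.70056977]
 [  0.           0.           1.        ]]
[-2.22996916e-01  9.74819150e-01  1.29468092e-06  3.54327548e-06] [[-9.006, 9.152, 0.626], 'tcp', [0.2934, -0.6078, 0.2313], 'yaw', np.float64(115.77)]
```

>>> servo_tool:
  targets:
    - {"claw": 85, "translation": [-0.8, 0.5, -0.17], "twist": 0}
    - {"claw": 85, "translation": [-0.8, 0.5, -0.17], "twist": 0}
    - {"claw": 85, "translation": [-0.8, 0.5, -0.17], "twist": 0}
    - {"claw": 85, "translation": [-0.8, 0.5, -0.17], "twist": 0}
    - {"claw": 85, "translation": [-0.8, 0.5, -0.17], "twist": 0}
    - {"claw": 85, "translation": [-0.8, 0.5, -0.17], "twist": 0}
    - {"claw": 85, "translation": [-0.8, 0.5, -0.17], "twist": 0}
    - {"claw": 85, "translation": [-0.8, 0.5, -0.17], "twist": 0}

```text
time: 1.85
tcp_pos: [0.4954, -0.2868, 0.3]
orientation: [-0.223, 0.975, -0.0, 0.0]
force: [0.8, -0.7, -0.2]
grip_width: 0.996
grip_force: 0.0
```

>>> servo_tool:
  targets:
    - {"claw": 60, "translation": [0, 0, 0], "twist": 1}
    - {"claw": 60, "translation": [0, 0, 0], "twist": 1}
    - {"claw": 60, "translation": [0, 0, 0], "twist": 1}
    - {"claw": 60, "translation": [0, 0, 0], "twist": 1}
    - {"claw": 60, "translation": [0, 0, 0], "twist": 1}
    - {"claw": 60, "translation": [0, 0, 0], "twist": 1}
    - {"claw": 60, "translation": [0, 0, 0], "twist": 1}
    - {"claw": 60, "translation": [0, 0, 0], "twist": 1}

```text
time: 2.65
tcp_pos: [0.4946, -0.2886, 0.2994]
orientation: [0.195, 0.981, 0.0, 0.0]
force: [-0.1, 0.5, 0.3]
grip_width: 0.707
grip_force: 0.0
```

>>> servo_tool:
  targets:
    - {"claw": 50, "translation": [0, 0, 0], "twist": 1}
    - {"claw": 50, "translation": [0, 0, 0], "twist": 1}
    - {"claw": 50, "translation": [0, 0, 0], "twist": 1}
    - {"claw": 50, "translation": [0, 0, 0], "twist": 1}
    - {"claw": 50, "translation": [0, 0, 0], "twist": 1}
    - {"claw": 50, "translation": [0, 0, 0], "twist": 1}
    - {"claw": 50, "translation": [0, 0, 0], "twist": 0}
    - {"claw": 50, "translation": [0, 0, 0], "twist": 0}

```text
time: 3.45
tcp_pos: [0.4947, -0.2886, 0.2994]
orientation: [0.485, 0.874, 0.0, 0.0]
force: [-0.3, -1.1, 0.3]
grip_width: 0.583
grip_force: 0.0
```

```bash
python3 - <<'E'
from h import *
w=wrist();save(w,'w1');np.savez('w1.npz',**w)
print(go([.532,-.058,.2],32))
for X in [(.525,-.33,.048),(.46,-.226,.048),(.532,-.058,.066)]: print(np.round(proj(w,X)))
E
```

```text
[[3.519, 3.073, 1.987], 'tcp', [0.4947, -0.2886, 0.2994], 'yaw', np.float64(31.93), 'twist', np.float64(-0.011)]
[317. 248.]
[317. 146.]
[469.  36.]
```

View pics/w1.png

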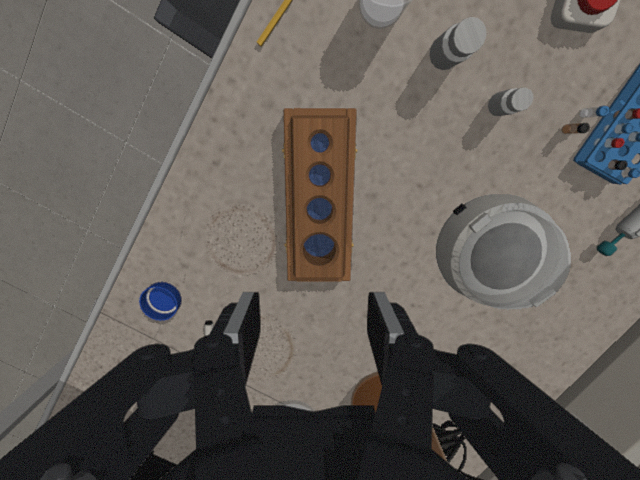

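The wrist view shows the case upright in the image: wells at about (320,141), (319,174), (320,209) and (320,248), with outer corners at (284,108), (357,108), (351,281) and (288,281). w500 is at (463,40).

```bash
cat > fit.py <<'E'
from h import *
from scipy.optimize import least_squares
w=dict(np.load('w1.npz'))
def c2w(q,P): 
    c,s=np.cos(q[2]),np.sin(q[2]);P=np.atleast_2d(P)
    return np.c_[q[0]+c*P[:,0]-s*P[:,1],q[1]+s*P[:,0]+c*P[:,1],P[:,2]]
O=np.array([[.107,.042,.034],[.107,-.042,.034],[-.107,-.042,.034],[-.107,.042,.034]])
px=np.array([(284,108),(357,108),(351,281),(288,281)],float)
Wl=np.array([[-.06,0,.048],[-.01,0,.048],[.032,0,.048],[.069,0,.048]])
if __name__=='__main__':
    pw=np.array([(320,248),(320,209.5),(319.5,174.5),(320,141)])
    f=lambda q:np.r_[[proj(w,X) for X in c2w(q,O)]-px,[proj(w,X) for X in c2w(q,Wl)]-pw].ravel()
    r=least_squares(f,[.496,-.281,np.radians(122)]);q=r.x
    print(q[:2],np.degrees(q[2]),np.round(r.fun.reshape(-1,2),1).tolist()); np.save('case.npy',q)
    im=cv2.resize(w['color'][95:295,265:375,::-1],None,fx=3,fy=3,interpolation=cv2.INTER_CUBIC)
    T=lambda X:tuple(int(v) for v in (proj(w,X)-[265,95]+.5)*3)
    for i,rad in enumerate([.025,.020,.017,.01475]):
        for t in np.arange(0,6.28,.3): cv2.circle(im,T(c2w(q,Wl[i]+[rad*np.cos(t),rad*np.sin(t),0])[0]),1,(0,255,0),-1)
    for X in c2w(q,O): cv2.circle(im,T(X),3,(0,0,255),1)
    for a in (1,-1):
        for b in (1,-1): cv2.circle(im,T(c2w(q,[a*.095,b*.03,.048])[0]),3,(255,255,0),1)
    cv2.imwrite('pics/fit1.png',im)
E
python3 fit.py
```

```text
[ 0.49762603 -0.27881043] 122.01601734082607 [[-0.7, -1.3], [0.1, -1.4], [0.1, -0.5], [-0.3, -0.4], [-0.2, 2.1], [-0.0, 1.0], [0.6, 0.4], [0.3, 0.6]]
```

View pics/fit1.png

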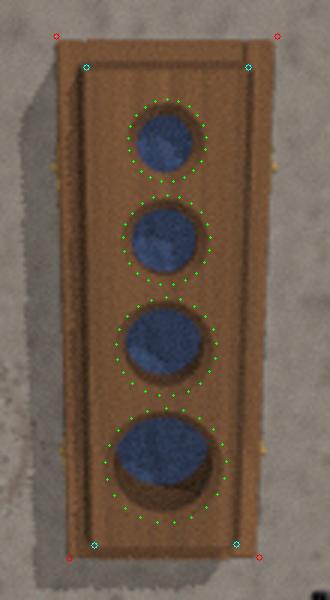

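The overlay fits the case rims and corners to about 1 px. Next I'll look at the weights.

>>> servo_tool:
  targets:
    - {"claw": 50, "translation": [0.4, 0.55, 0.2], "twist": 0}
    - {"claw": 50, "translation": [0.4, 0.55, 0.2], "twist": 0}
    - {"claw": 50, "translation": [0.4, 0.55, 0.2], "twist": 0}
    - {"claw": 50, "translation": [0.4, 0.55, 0.2], "twist": 0}
    - {"claw": 50, "translation": [0.4, 0.55, 0.2], "twist": 0}
    - {"claw": 50, "translation": [0.2, 0.3, 0.2], "twist": 0}
    - {"claw": 50, "translation": [0, 0, 0], "twist": 0}
    - {"claw": 50, "translation": [0, 0, 0], "twist": 0}

```text
time: 4.3
tcp_pos: [0.5663, -0.1149, 0.2391]
orientation: [0.486, 0.874, -0.0, -0.0]
force: [-0.2, 0.2, 0.5]
grip_width: 0.587
grip_force: 0.0
```

```bash
python3 - <<'E'
from h import *
w=wrist();save(w,'w2');np.savez('w2.npz',**w)
print(go([.532,-.058,.2],32))
for n,X in dict(w500=(.532,-.058,.066),w200=(.623,-.068,.049),w100=(.531,.076,.038),w50=(.442,.06,.032)).items(): print(n,np.round(proj(w,X)))
print([(round(d['conf'],2),np.round(d['pixel']).tolist(),int(d['pixels'].sum())) for d in finder.masks_of(w,'w500')])
E
```

```text
[[1.336, 0.02, 0.79], 'tcp', [0.5664, -0.1153, 0.2395], 'yaw', np.float64(31.82), 'twist', np.float64(-0.031)]
w500 [315. 152.]
w200 [386. 210.]
w100 [393.  19.]
w50 [299. -22.]
[(0.97, [206.0, 382.0], 748), (0.69, [23.0, 388.0], 778), (0.67, [152.0, 311.0], 1190)]
```

View pics/w2.png

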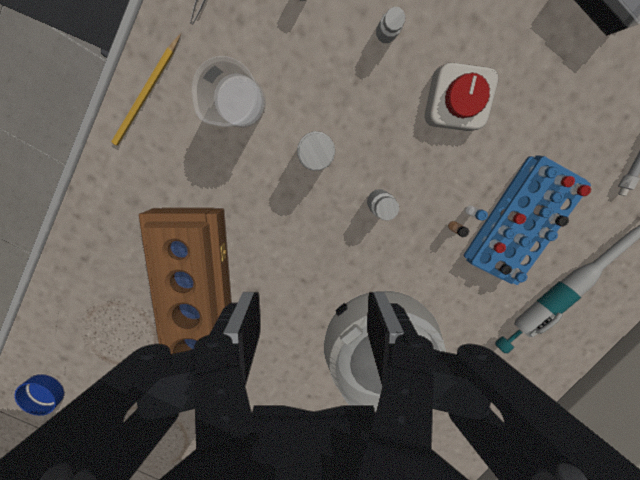

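The wrist view shows knob-top centres of w500 (315,150), w200 (386,207) and w100 (392,19), with the beaker at (240,95) and the timer at (465,97).

```bash
python3 - <<'E'
from h import *
from fit import c2w,Wl
w=dict(np.load('w2.npz'));w1=dict(np.load('w1.npz'));q=np.load('case.npy')
def circ(w,x,y,r):
    g=cv2.GaussianBlur(w['color'].min(2),(3,3),0)[int(y-24):int(y+24),int(x-24):int(x+24)]
    c=cv2.HoughCircles(cv2.resize(g,None,fx=4,fy=4,interpolation=cv2.INTER_CUBIC),cv2.HOUGH_GRADIENT,1,40,param1=80,param2=12,minRadius=int(r*4*.85),maxRadius=int(r*4*1.15))
    return None if c is None else [( (a+.5)/4-.5+int(x-24),(b+.5)/4-.5+int(y-24),rr/4) for a,b,rr in c[0][:2]]
for n,x,y,h,d in [('w500',315,150,.066,.033),('w200',386,207,.049,.024)]:
    dist=(w['R']@onz(w,x,y,h)+w['t'])[2]; r=333*d/2/dist
    c=circ(w,x,y,r);print(n,r,c,[np.round(onz(w,a,b,h),4) for a,b,_ in c or [(x,y,0)]])
print(np.round(onz(w,392.5,19,.038),4), tri([ray(w,315.5,150.5),ray(w1,470,36)]))
for i,X in enumerate(c2w(q,Wl)): print(np.round(X,4),proj(w,X))
E
```

```text
w500 18.072284377185667 None [array([ 0.5311, -0.0562,  0.066 ])]
w200 11.875071957638179 [(np.float32(385.5), np.float32(208.5), np.float32(12.45))] [array([ 0.6221, -0.0671,  0.049 ])]
[0.5307 0.0756 0.038 ] (array([ 0.53256762, -0.05666693,  0.06504296]), [np.float64(0.0008736682118009704), np.float64(0.0008736682118009413)])
[ 0.5294 -0.3297  0.048 ] [189.64047837 355.50137543]
[ 0.5029 -0.2873  0.048 ] [184.71484142 317.2899003 ]
[ 0.4807 -0.2517  0.048 ] [180.2703646  282.81110751]
[ 0.461  -0.2203  0.048 ] [176.09790455 250.44253163]
```

>>> servo_tool:
  targets:
    - {"claw": 55, "translation": [0.46, 0.01, 0.5], "twist": -0.03}
    - {"claw": 55, "translation": [0.46, 0.01, 0.5], "twist": 0}
    - {"claw": 55, "translation": [0.45, 0.005, 0.5], "twist": 0}
    - {"claw": 55, "translation": [0, 0, 0.6], "twist": 0}
    - {"claw": 55, "translation": [0, 0, 0.6], "twist": 0}
    - {"claw": 55, "translation": [0, 0, 0.6], "twist": 0}
    - {"claw": 55, "translation": [0, 0, 0.6], "twist": 0}
    - {"claw": 55, "translation": [0, 0, 0], "twist": 0}
  squeeze: 60

```text
time: 5.2
tcp_pos: [0.5287, -0.0574, 0.0414]
orientation: [0.486, 0.874, -0.002, -0.002]
force: [-0.7, -1.1, 0.1]
grip_width: 0.644
grip_force: 0.0
```

```bash
python3 - <<'E'
from h import *
w=wrist();save(w,'w3');print(go([.5313,-.0563,.043],32),proj(w,(.5313,-.0563,.066)))
E
```

```text
[[0.002, 0.026, 0.011], 'tcp', [0.5303, -0.0571, 0.0435], 'yaw', np.float64(31.9), 'twist', np.float64(-0.017)] [320.50653069 337.60268563]
```

View pics/w3.png

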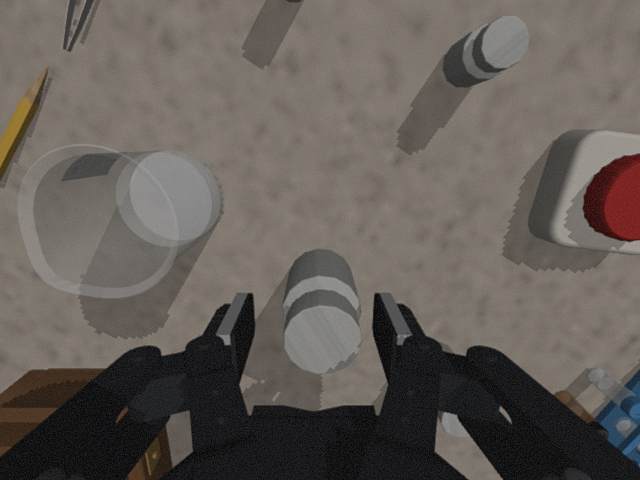

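The knob top is at (322,334), between the pads (about 245 and 383), with the gripper about 2 mm off to the left. I'll nudge it and close.

>>> servo_tool:
  targets:
    - {"claw": 55, "translation": [0, 0.04, 0], "twist": -0.02}
    - {"claw": 25, "translation": [0, 0, 0], "twist": 0}
    - {"claw": 25, "translation": [0, 0, 0], "twist": 0}
    - {"claw": 25, "translation": [0, 0, 0], "twist": 0}
    - {"claw": 25, "translation": [0, 0, 0], "twist": 0}
    - {"claw": 25, "translation": [0, 0, -0.1], "twist": 0}
    - {"claw": 25, "translation": [0, 0, -0.3], "twist": 0}
    - {"claw": 25, "translation": [0, 0, 0], "twist": 0}
  squeeze: 80

```text
time: 6.05
tcp_pos: [0.534, -0.0547, 0.0661]
orientation: [0.484, 0.875, 0.001, 0.001]
force: [0.3, -0.2, -4.6]
grip_width: 0.35
grip_force: 79.8
```

```bash
python3 - <<'E'
from h import *
from fit import c2w,Wl
q=np.load('case.npy');X=c2w(q,Wl)[0];s=sensors.observe();print(s['force'],s['moment'],s['grip_width']*85.4)
print(go([X[0],X[1],.18],32.0))
E
```

```text
[ 0.26257684 -0.20010153 -4.55213374] [ 0.02084172 -0.17221245  0.02525264] 29.880095221741772
[[-4.615, -2.992, -2.282], 'tcp', [0.534, -0.0547, 0.0661], 'yaw', np.float64(32.08), 'twist', np.float64(0.014)]
```

>>> servo_tool:
  targets:
    - {"claw": 25, "translation": [0, 0, -0.8], "twist": 0}
    - {"claw": 25, "translation": [-0.3, -0.2, -0.8], "twist": 0}
    - {"claw": 25, "translation": [-0.8, -0.5, -0.2], "twist": 0}
    - {"claw": 25, "translation": [-0.8, -0.5, -0.2], "twist": 0}
    - {"claw": 25, "translation": [-0.8, -0.5, -0.2], "twist": 0}
    - {"claw": 25, "translation": [-0.8, -0.5, -0.08], "twist": 0}
    - {"claw": 25, "translation": [-0.7, -0.5, 0], "twist": 0}
    - {"claw": 25, "translation": [-0.41, -0.29, 0], "twist": 0}

```text
time: 6.85
tcp_pos: [0.5277, -0.3322, 0.1774]
orientation: [0.485, 0.874, 0.0, -0.0]
force: [0.6, 0.2, -5.4]
grip_width: 0.347
grip_force: 81.3
```

>>> servo_tool:
  targets:
    - {"claw": 25, "translation": [0, 0, 0.4], "twist": 0}
    - {"claw": 25, "translation": [0, 0, 0.4], "twist": 0}
    - {"claw": 25, "translation": [0, 0, 0], "twist": 0}
    - {"claw": 25, "translation": [0, 0, 0], "twist": 0}

```text
time: 7.25
tcp_pos: [0.5283, -0.3295, 0.1379]
orientation: [0.484, 0.875, -0.0, -0.001]
force: [0.3, -0.0, -4.4]
grip_width: 0.35
grip_force: 81.3
```

```bash
python3 - <<'E'
from h import *
from fit import c2w,Wl
q=np.load('case.npy');X=c2w(q,Wl)[0];w=wrist();save(w,'w4');np.savez('w4.npz',**w)
print(go([X[0],X[1],.1],32.0),[np.round(proj(w,x)) for x in c2w(q,Wl)])
E
```

```text
[[-0.004, 0.005, 0.778], 'tcp', [0.5291, -0.3296, 0.1389], 'yaw', np.float64(32.1), 'twist', np.float64(0.017)] [array([315., 251.]), array([315., 182.]), array([315., 117.]), array([316.,  53.])]
```

View pics/w4.png

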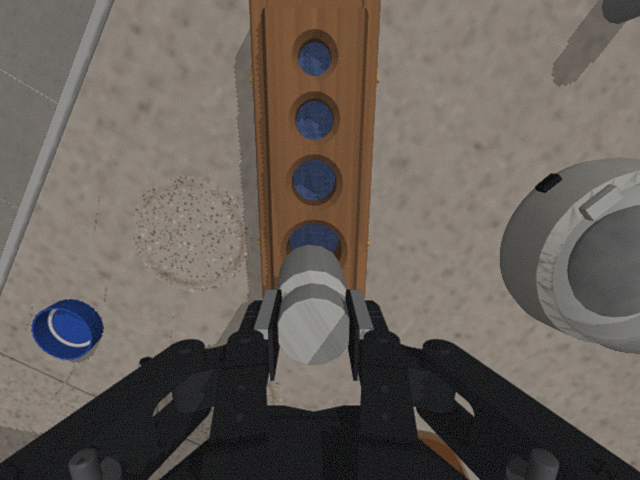

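Well mouths appear at (315,181), (315,119) and (316,58). The far ones sit 2–5 px from prediction, so I'll check the rim edges numerically before lowering.

```bash
python3 - <<'E'
from h import *
from fit import c2w,Wl
q=np.load('case.npy');w=dict(np.load('w4.npz'))
im=w['color'].astype(int)
p=im[:,311:320].mean(1)
print('row:R-B',[(r,int(p[r,0]),int(p[r,0]-p[r,2])) for r in range(0,245,3)])
for i,rad in enumerate([.025,.020,.017,.01475]):
    print(i,[np.round(proj(w,c2w(q,Wl[i]+[s*(rad-k),0,-k])[0])[1],1) for k in (0,.004) for s in (1,-1)])
E
```

```text
row:R-B [(0, 118, 60), (3, 118, 61), (6, 117, 61), (9, 121, 64), (12, 122, 64), (15, 121, 64), (18, 122, 64), (21, 121, 64), (24, 120, 63), (27, 122, 63), (30, 73, 38), (33, 72, 37), (36, 70, 35), (39, 47, 22), (42, 47, -2), (45, 46, -34), (48, 46, -33), (51, 45, -33), (54, 49, -35), (57, 48, -35), (60, 57, -44), (63, 57, -45), (66, 57, -44), (69, 55, -42), (72, 55, -42), (75, 63, -19), (78, 114, 60), (81, 119, 60), (84, 119, 62), (87, 119, 63), (90, 122, 65), (93, 71, 37), (96, 72, 33), (99, 49, 27), (102, 43, -32), (105, 43, -33), (108, 42, -34), (111, 46, -34), (114, 48, -35), (117, 45, -32), (120, 45, -36), (123, 55, -40), (126, 58, -43), (129, 49, -40), (132, 56, -43), (135, 51, -39), (138, 58, -49), (141, 108, 59), (144, 109, 57), (147, 113, 59), (150, 113, 59), (153, 114, 59), (156, 67, 34), (159, 67, 30), (162, 46, -34), (165, 43, -31), (168, 43, -33), (171, 46, -33), (174, 48, -36), (177, 42, -33), (180, 45, -34), (183, 47, -33), (186, 44, -32), (189, 45, -32), (192, 43, -32), (195, 55, -39), (198, 49, -40), (201, 75, 38), (204, 70, 37), (207, 110, 57), (210, 109, 58), (213, 110, 58), (216, 109, 58), (219, 99, 50), (222, 69, 36), (225, 42, -33), (228, 45, -32), (231, 43, -34), (234, 45, -34), (237, 46, -33), (240, 44, -33), (243, 43, -33)]
0 [np.float64(217.2), np.float64(282.0), np.float64(221.4), np.float64(275.1)]
1 [np.float64(151.7), np.float64(210.3), np.float64(157.6), np.float64(203.7)]
2 [np.float64(88.4), np.float64(143.9), np.float64(96.0), np.float64(137.7)]
3 [np.float64(26.0), np.float64(79.4), np.float64(35.5), np.float64(73.6)]
```

The rim edges match the model: mouth centres agree within 1 px, and only the chamfer is smaller. Lowering.

>>> servo_tool:
  targets:
    - {"claw": 25, "translation": [0, 0, 0.4], "twist": 0}
    - {"claw": 25, "translation": [0, 0, 0.35], "twist": 0}
    - {"claw": 25, "translation": [0, 0, 0.15], "twist": 0}
    - {"claw": 25, "translation": [0, 0, 0.15], "twist": 0}
    - {"claw": 25, "translation": [0, 0, 0.15], "twist": 0}
    - {"claw": 25, "translation": [0, 0, 0.15], "twist": 0}
    - {"claw": 25, "translation": [0, 0, 0.1], "twist": 0}
    - {"claw": 25, "translation": [0, 0, 0], "twist": 0}

```text
time: 8.1
tcp_pos: [0.5284, -0.3295, 0.0651]
orientation: [0.484, 0.875, -0.0, -0.0]
force: [1.0, 0.1, -4.9]
grip_width: 0.346
grip_force: 81.3
```

>>> servo_tool:
  targets:
    - {"claw": 25, "translation": [0, 0, 0.1], "twist": 0}
    - {"claw": 25, "translation": [0, 0, 0.06], "twist": 0}
    - {"claw": 25, "translation": [0, 0, 0.04], "twist": 0}
    - {"claw": 25, "translation": [0, 0, 0.02], "twist": 0}
    - {"claw": 25, "translation": [0, 0, 0], "twist": 0}

```text
time: 8.6
tcp_pos: [0.5287, -0.3297, 0.0548]
orientation: [0.484, 0.875, -0.0, 0.0]
force: [0.3, -0.1, -4.8]
grip_width: 0.345
grip_force: 81.3
```

>>> servo_tool:
  targets:
    - {"claw": 25, "translation": [0, 0, 0.02], "twist": 0}
    - {"claw": 25, "translation": [0, 0, 0.02], "twist": 0}
    - {"claw": 25, "translation": [0, 0, 0.02], "twist": 0}
    - {"claw": 25, "translation": [0, 0, 0], "twist": 0}

```text
time: 9.0
tcp_pos: [0.5294, -0.3305, 0.0545]
orientation: [0.484, 0.875, -0.0, 0.001]
force: [-4.9, 0.9, 13.1]
grip_width: 0.35
grip_force: 83.3
```

>>> servo_tool:
  targets:
    - {"claw": 25, "translation": [0, 0, -0.04], "twist": 0}
    - {"claw": 50, "translation": [0, 0, 0], "twist": 0}
    - {"claw": 50, "translation": [0, 0, 0], "twist": 0}
    - {"claw": 50, "translation": [0, 0, 0], "twist": 0}
    - {"claw": 50, "translation": [0, 0, -0.3], "twist": 0}
    - {"claw": 50, "translation": [0, 0, -0.7], "twist": 0}
    - {"claw": 50, "translation": [0, 0, -0.8], "twist": 0}
    - {"claw": 50, "translation": [0, 0, -0.8], "twist": 0}

```text
time: 9.8
tcp_pos: [0.5285, -0.3296, 0.185]
orientation: [0.484, 0.875, -0.0, -0.0]
force: [1.1, -0.3, 0.3]
grip_width: 0.583
grip_force: 0.0
```

```bash
python3 - <<'E'
from h import *
w=wrist();save(w,'w5');np.savez('w5.npz',**w)
print(go([.6221,-.0671,.16],32.0), proj(w,(.5294,-.3297,.074)))
E
```

```text
[[3.518, 4.342, 0.65], 'tcp', [0.5317, -0.3314, 0.193], 'yaw', np.float64(32.16), 'twist', np.float64(0.027)] [314.58946902 241.96729405]
```

View pics/w5.png

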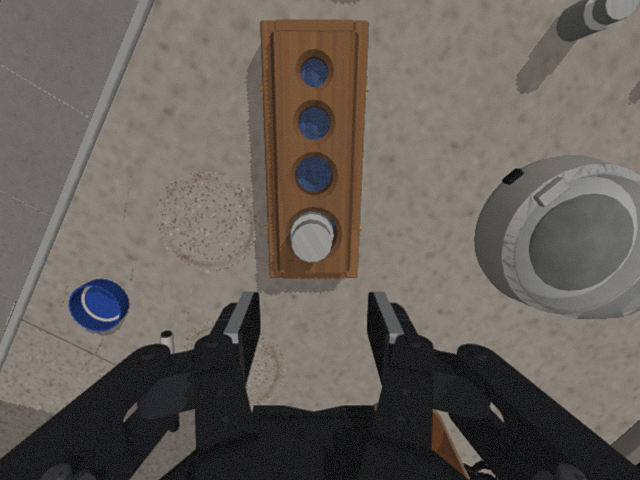

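w500 stands in its well at (313,238), upright with its knob proud. On to w200.

>>> servo_tool:
  targets:
    - {"claw": 42, "translation": [0.6, 0.74, 0], "twist": 0}
    - {"claw": 42, "translation": [0.6, 0.74, 0], "twist": 0}
    - {"claw": 42, "translation": [0.6, 0.74, 0.1], "twist": 0.03}
    - {"claw": 42, "translation": [0.6, 0.74, 0.2], "twist": 0}
    - {"claw": 42, "translation": [0.6, 0.74, 0.2], "twist": 0}
    - {"claw": 42, "translation": [0.52, 0.64, 0.15], "twist": 0}
    - {"claw": 42, "translation": [0, 0, 0], "twist": 0}
    - {"claw": 42, "translation": [0, 0, 0], "twist": 0}

```text
time: 10.65
tcp_pos: [0.6197, -0.0642, 0.1506]
orientation: [0.485, 0.875, -0.0, -0.0]
force: [0.1, -1.2, 0.3]
grip_width: 0.49
grip_force: 0.0
```

```bash
python3 - <<'E'
from h import *
w=wrist();save(w,'w6');np.savez('w6.npz',**w)
print(go([.6221,-.0671,.030],32.0))
for n,X in dict(w200=(.6221,-.0671,.049),w100=(.5307,.0756,.038),w50=(.442,.06,.032)).items(): print(n,np.round(proj(w,X),1))
for m in finder.masks_of(w,'w200'):
    ys,xs=np.nonzero(m['pixels']);print(round(m['conf'],2),xs.min(),xs.max(),ys.min(),ys.max(),m['pixel'])
E
```

```text
[[-0.06, 0.025, 2.421], 'tcp', [0.6195, -0.0652, 0.151], 'yaw', np.float64(31.95), 'twist', np.float64(-0.009)]
w200 [314.5 249.4]
w100 [312.   -2.5]
w50 [181.9 -60.3]
0.83 300 330 0 32 [13.8, 313.9]
0.73 302 333 219 263 [241.4, 316.4]
```

View pics/w6.png

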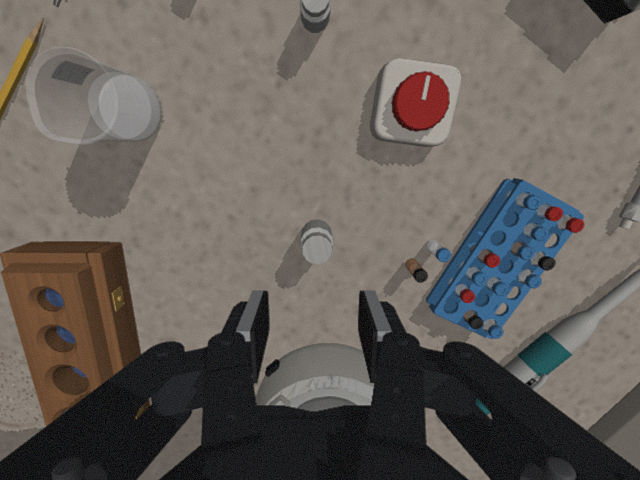

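w200's knob top is at (317,248), within 3 px of prediction. Descending.

>>> servo_tool:
  targets:
    - {"claw": 42, "translation": [-0.045, 0.05, 0.4], "twist": 0}
    - {"claw": 42, "translation": [0, 0, 0.7], "twist": 0}
    - {"claw": 42, "translation": [0, 0, 0.7], "twist": 0}
    - {"claw": 42, "translation": [0, 0, 0.4], "twist": 0}
    - {"claw": 42, "translation": [0, 0, 0.22], "twist": 0}
    - {"claw": 42, "translation": [0, 0, 0], "twist": 0}
    - {"claw": 42, "translation": [0, 0, 0], "twist": 0}

```text
time: 11.45
tcp_pos: [0.6235, -0.0666, 0.0314]
orientation: [0.486, 0.874, 0.0, 0.001]
force: [0.8, -0.2, 0.5]
grip_width: 0.492
grip_force: 0.0
```

>>> servo_tool:
  targets:
    - {"claw": 15, "translation": [0, 0, 0], "twist": 0}
    - {"claw": 15, "translation": [0, 0, 0], "twist": 0}
    - {"claw": 15, "translation": [0, 0, 0], "twist": 0}
    - {"claw": 15, "translation": [0, 0, 0], "twist": 0}
    - {"claw": 15, "translation": [0, 0, 0], "twist": 0}
    - {"claw": 15, "translation": [0, 0, -0.2], "twist": 0}
    - {"claw": 15, "translation": [0, 0, -0.8], "twist": 0}
    - {"claw": 15, "translation": [0, 0, 0], "twist": 0}
  squeeze: 60

```text
time: 12.25
tcp_pos: [0.626, -0.0657, 0.0859]
orientation: [0.485, 0.874, 0.002, 0.003]
force: [1.6, 0.6, -0.8]
grip_width: 0.251
grip_force: 59.2
```

```bash
python3 - <<'E'
from h import *
from fit import c2w,Wl
q=np.load('case.npy');X=c2w(q,Wl)[1]
print(go([X[0],X[1],.15],32.0),sensors.observe()['force'])
E
```

```text
[[-2.461, -4.426, -1.302], 'tcp', [0.626, -0.0657, 0.0859], 'yaw', np.float64(31.96), 'twist', np.float64(-0.006)] [ 1.58281774  0.60376871 -0.82511719]
```

>>> servo_tool:
  targets:
    - {"claw": 15, "translation": [0, -0.1, -0.8], "twist": 0}
    - {"claw": 15, "translation": [-0.2, -0.5, -0.5], "twist": 0}
    - {"claw": 15, "translation": [-0.45, -0.8, 0], "twist": 0}
    - {"claw": 15, "translation": [-0.45, -0.8, 0], "twist": 0}
    - {"claw": 15, "translation": [-0.45, -0.8, 0], "twist": 0}
    - {"claw": 15, "translation": [-0.45, -0.8, 0], "twist": 0}
    - {"claw": 15, "translation": [-0.46, -0.63, 0], "twist": 0}
    - {"claw": 15, "translation": [0, 0, 0], "twist": 0}

```text
time: 13.05
tcp_pos: [0.4975, -0.2906, 0.1458]
orientation: [0.487, 0.873, -0.0, 0.0]
force: [0.3, 0.9, -1.8]
grip_width: 0.249
grip_force: 59.4
```

>>> servo_tool:
  targets:
    - {"claw": 15, "translation": [0, 0, 0.3], "twist": 0}
    - {"claw": 15, "translation": [0, 0, 0.3], "twist": 0}
    - {"claw": 15, "translation": [0, 0, 0], "twist": 0}
    - {"claw": 15, "translation": [0, 0, 0], "twist": 0}

```text
time: 13.45
tcp_pos: [0.4999, -0.2872, 0.1158]
orientation: [0.485, 0.874, -0.0, -0.0]
force: [-0.6, 0.4, -1.9]
grip_width: 0.249
grip_force: 59.4
```

```bash
python3 - <<'E'
from h import *
from fit import c2w,Wl
q=np.load('case.npy');W=c2w(q,Wl);X=W[1];w=wrist();save(w,'w7');np.savez('w7.npz',**w)
print(go([X[0],X[1],.051],32.0),[np.round(proj(w,x)) for x in W])
T=sensors.observe()['tcp_pos']; print('knob top pred',proj(w,T+[0,0,.019]))
p=w['color'].astype(int)[:,311:320].mean(1);B=p[:,0]-p[:,2]<15
print('far wells dark rows',[r for r in range(0,230) if B[r]!=B[r-1]])
for m in finder.masks_of(w,'w200')[:3]:
    ys,xs=np.nonzero(m['pixels']);print(round(m['conf'],2),xs.min(),xs.max(),ys.min(),ys.max())
E
```

```text
[[-0.027, 0.045, 1.303], 'tcp', [0.5003, -0.2873, 0.1162], 'yaw', np.float64(31.93), 'twist', np.float64(-0.012)] [array([317., 328.]), array([318., 262.]), array([318., 200.]), array([318., 139.])]
knob top pred [314.62885439 330.42189558]
far wells dark rows [0, 123, 159, 181, 216]
0.82 290 338 342 370
0.65 288 338 261 350
```

>>> servo_tool:
  targets:
    - {"claw": 15, "translation": [-0.05, 0.045, 0.1], "twist": 0}
    - {"claw": 15, "translation": [0, 0, 0.3], "twist": 0}
    - {"claw": 15, "translation": [0, 0, 0.2], "twist": 0}
    - {"claw": 15, "translation": [0, 0, 0.2], "twist": 0}
    - {"claw": 15, "translation": [0, 0, 0.2], "twist": 0}
    - {"claw": 15, "translation": [0, 0, 0.15], "twist": 0}
    - {"claw": 15, "translation": [0, 0, 0.06], "twist": 0}
    - {"claw": 15, "translation": [0, 0, 0], "twist": 0}

```text
time: 14.35
tcp_pos: [0.5027, -0.2884, 0.0543]
orientation: [0.486, 0.874, -0.0, -0.0]
force: [0.0, -0.5, -2.1]
grip_width: 0.25
grip_force: 59.4
```

>>> servo_tool:
  targets:
    - {"claw": 15, "translation": [0, 0, 0.02], "twist": 0}
    - {"claw": 15, "translation": [0, 0, 0.02], "twist": 0}
    - {"claw": 15, "translation": [0, 0, 0.02], "twist": 0}
    - {"claw": 15, "translation": [0, 0, 0], "twist": 0}

```text
time: 14.75
tcp_pos: [0.5035, -0.2887, 0.0532]
orientation: [0.485, 0.874, 0.0, 0.001]
force: [-2.9, 1.2, 6.2]
grip_width: 0.249
grip_force: 60.3
```

>>> servo_tool:
  targets:
    - {"claw": 15, "translation": [0, 0, -0.03], "twist": 0}
    - {"claw": 40, "translation": [0, 0, 0], "twist": 0}
    - {"claw": 40, "translation": [0, 0, 0], "twist": 0}
    - {"claw": 40, "translation": [0, 0, 0], "twist": 0}
    - {"claw": 40, "translation": [0, 0, -0.3], "twist": 0}
    - {"claw": 40, "translation": [0, 0, -0.7], "twist": 0}
    - {"claw": 40, "translation": [0, 0, -0.8], "twist": 0}
    - {"claw": 40, "translation": [0, 0, 0], "twist": 0}

```text
time: 15.55
tcp_pos: [0.5062, -0.2896, 0.149]
orientation: [0.485, 0.874, 0.001, 0.005]
force: [1.6, -0.4, 0.5]
grip_width: 0.47
grip_force: 0.0
```

```bash
python3 - <<'E'
from h import *
from fit import c2w,Wl
q=np.load('case.npy');W=c2w(q,Wl)
w=wrist();np.savez('w8.npz',**w);save(w,'w8')
print(go([.5307,.0756,.14],32.0),[np.round(proj(w,W[i]+[0,0,h]),1) for i,h in ((0,.026),(1,.022))])
for m in finder.masks_of(w,'w200')[:5]:
    ys,xs=np.nonzero(m['pixels']);print(round(m['conf'],2),xs.min(),xs.max(),ys.min(),ys.max())
E
```

```text
[[5.916, 4.292, 0.118], 'tcp', [0.5049, -0.2889, 0.1463], 'yaw', np.float64(31.91), 'twist', np.float64(-0.015)] [array([311.1, 315.1]), array([310.9, 248.5])]
0.86 293 327 220 265
0.68 285 331 275 334
```

>>> servo_tool:
  targets:
    - {"claw": 35, "translation": [0.74, 0.54, 0], "twist": 0}
    - {"claw": 35, "translation": [0.74, 0.54, 0], "twist": 0}
    - {"claw": 35, "translation": [0.74, 0.54, 0], "twist": 0}
    - {"claw": 35, "translation": [0.74, 0.54, 0], "twist": 0}
    - {"claw": 35, "translation": [0.74, 0.54, 0], "twist": 0}
    - {"claw": 35, "translation": [0.74, 0.54, 0], "twist": 0}
    - {"claw": 35, "translation": [0.74, 0.54, 0.1], "twist": 0}
    - {"claw": 35, "translation": [0.74, 0.51, 0], "twist": 0}

```text
time: 16.45
tcp_pos: [0.5316, 0.0695, 0.1363]
orientation: [0.478, 0.879, 0.005, -0.01]
force: [0.7, -0.3, 1.0]
grip_width: 0.406
grip_force: 0.0
```

>>> servo_tool:
  targets:
    - {"claw": 35, "translation": [0, 0, 0], "twist": 0}
    - {"claw": 35, "translation": [0, 0, 0], "twist": 0}
    - {"claw": 35, "translation": [0, 0, 0], "twist": 0}

```text
time: 16.75
tcp_pos: [0.5325, 0.0665, 0.137]
orientation: [0.479, 0.878, 0.005, -0.009]
force: [0.1, 0.0, -0.0]
grip_width: 0.409
grip_force: 0.0
```

```bash
python3 - <<'E'
from h import *
w=wrist();save(w,'w9');np.savez('w9.npz',**w)
print(go([.5307,.0756,.0205],32.0))
for n,X in dict(w100=(.5307,.0756,.038),w50=(.442,.06,.032),w50b=(.442,.06,0)).items(): print(n,np.round(proj(w,X),1))
for m in finder.masks_of(w,'w100'):
    ys,xs=np.nonzero(m['pixels']);print(round(m['conf'],2),xs.min(),xs.max(),ys.min(),ys.max(),m['pixel'])
E
```

```text
[[0.13, 0.065, 2.339], 'tcp', [0.5327, 0.0663, 0.1373], 'yaw', np.float64(32.67), 'twist', np.float64(0.112)]
w100 [318.1 237.4]
w50 [206.4 190.1]
w50b [218.2 185.6]
0.84 200 230 174 197 [187.0, 216.5]
```

View pics/w9.png

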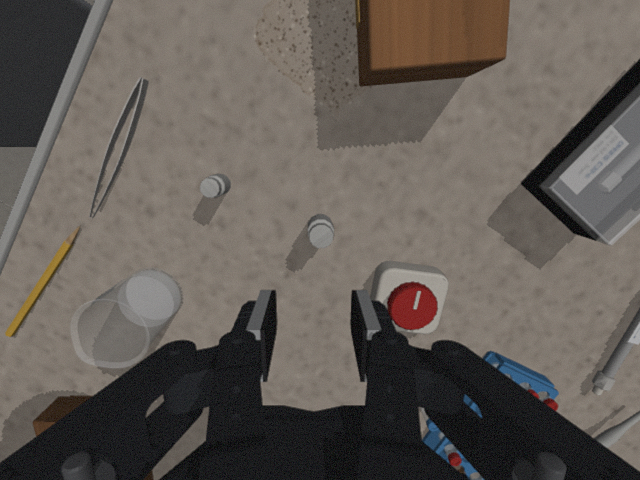

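w100's knob top is at (321,235) and w50's at (210,187). There is a small tool tilt after the fast move, so I'll settle the hover first.

>>> servo_tool:
  targets:
    - {"claw": 35, "translation": [0.08, 0.05, 0.2], "twist": 0.1}
    - {"claw": 35, "translation": [0.08, 0.05, 0.2], "twist": 0}
    - {"claw": 35, "translation": [0, 0, 0.2], "twist": 0}
    - {"claw": 35, "translation": [0, 0, 0], "twist": 0}
    - {"claw": 35, "translation": [0, 0, 0], "twist": 0}

```text
time: 17.35
tcp_pos: [0.5344, 0.0736, 0.1074]
orientation: [0.481, 0.877, 0.008, -0.012]
force: [0.1, -1.1, 0.3]
grip_width: 0.407
grip_force: 0.0
```

```bash
python3 - <<'E'
from h import *
w=wrist();save(w,'w10');np.savez('w10.npz',**w)
s=sensors.observe();print(s['orientation'],s['joint_positions'])
w9=dict(np.load('w9.npz')); a=onz(w9,321,235,.038); print('w100',a,'w50',onz(w9,210,187,.032))
print(go([a[0],a[1],.0205],32.0),proj(w,a))
for m in finder.masks_of(w,'w100'):
    ys,xs=np.nonzero(m['pixels']);print(round(m['conf'],2),xs.min(),xs.max(),ys.min(),ys.max(),m['pixel'])
g=w['color'].min(2)
i,j=[int(v) for v in proj(w,a)][::-1]
c=cv2.HoughCircles(cv2.resize(cv2.GaussianBlur(g,(3,3),0)[i-35:i+35,j-35:j+35],None,fx=4,fy=4),cv2.HOUGH_GRADIENT,1,200,param1=60,param2=10,minRadius=48,maxRadius=80)
print(None if c is None else c[0,0]/4+[j-35,i-35,0])
E
```

```text
[ 0.48107541  0.87655747  0.00823908 -0.01206494] [ 0.47860631  0.25943849 -0.42669754 -0.03776666 -0.88474974 -3.02935421]
w100 [0.53154951 0.07835255 0.038     ] w50 [0.44321356 0.06345959 0.032     ]
[[0.06, -0.008, 1.749], 'tcp', [0.5346, 0.0738, 0.1078], 'yaw', np.float64(32.48), 'twist', np.float64(0.08)] [313.79132618 253.92569607]
0.81 299 328 228 267 [246.1, 312.9]
[313.875      250.875       15.07499981]
```

Joint 6 is at its range limit here, hence the tilt. I'll back the twist off about 20° for picking the small weights, since they are round, and restore it at the case.

>>> servo_tool:
  targets:
    - {"claw": 35, "translation": [0, 0, 0], "twist": -1}
    - {"claw": 35, "translation": [0, 0, 0], "twist": -1}
    - {"claw": 35, "translation": [0, 0, 0], "twist": -1}
    - {"claw": 35, "translation": [0, 0, 0], "twist": -0.5}
    - {"claw": 35, "translation": [0, 0, 0], "twist": 0}
    - {"claw": 35, "translation": [0, 0, 0], "twist": 0}

```text
time: 18.05
tcp_pos: [0.5348, 0.0739, 0.1083]
orientation: [0.314, 0.949, 0.011, -0.01]
force: [0.0, -0.0, 0.8]
grip_width: 0.413
grip_force: 0.0
```

```bash
cat > mk.py <<'E'
from h import *
import sys
def hover(name,a,zt,yaw,rr):
    w=wrist();save(w,name);np.savez(name+'.npz',**w)
    s=sensors.observe();print(s['orientation'],s['joint_positions'][5])
    i,j=[int(v) for v in proj(w,a)][::-1]
    c=cv2.HoughCircles(cv2.resize(cv2.GaussianBlur(w['color'].min(2),(3,3),0)[i-35:i+35,j-35:j+35],None,fx=4,fy=4),cv2.HOUGH_GRADIENT,1,200,param1=60,param2=10,minRadius=rr[0]*4,maxRadius=rr[1]*4)
    print('pred',proj(w,a),'hough',c)
    for m in finder.masks_of(w,'w100'):
        ys,xs=np.nonzero(m['pixels']);print(round(m['conf'],2),xs.min(),xs.max(),ys.min(),ys.max())
    print('pred go',go([a[0],a[1],zt],yaw))
    if c is not None:
        u=c[0,0]/4+[j-35,i-35,0];b=onz(w,u[0],u[1],a[2]);print(u,b,'go',go([b[0],b[1],zt],yaw)[0])
E
python3 - <<'E'
from mk import *
hover('w11',[.5315,.0784,.038],.0205,None,(12,20))
E
```

```text
[ 0.31410166  0.94927582  0.01065969 -0.01009665] -2.664473742506828
pred [314.21134408 253.49956424] hough [[[137.5 133.5  64.1]]]
0.87 299 328 228 267
pred go [[0.06, 0.011, 1.755], 'tcp', [0.5347, 0.0739, 0.1081], 'yaw', np.float64(53.39)]
[313.375      251.375       16.02499962] [0.5299601  0.07884161 0.038     ] go [0.09, -0.001, 1.756]
```

>>> servo_tool:
  targets:
    - {"claw": 35, "translation": [0.08, 0, 0.4], "twist": 0}
    - {"claw": 35, "translation": [0, 0, 0.5], "twist": 0}
    - {"claw": 35, "translation": [0, 0, 0.5], "twist": 0}
    - {"claw": 35, "translation": [0, 0, 0.3], "twist": 0}
    - {"claw": 35, "translation": [0, 0, 0.05], "twist": 0}
    - {"claw": 35, "translation": [0, 0, 0], "twist": 0}

```text
time: 18.75
tcp_pos: [0.5302, 0.0784, 0.0204]
orientation: [0.314, 0.949, 0.01, -0.011]
force: [-0.2, 0.6, 0.2]
grip_width: 0.409
grip_force: 0.0
```

>>> servo_tool:
  targets:
    - {"claw": 10, "translation": [0, 0, 0], "twist": 0}
    - {"claw": 10, "translation": [0, 0, 0], "twist": 0}
    - {"claw": 10, "translation": [0, 0, 0], "twist": 0}
    - {"claw": 10, "translation": [0, 0, 0], "twist": 0}
    - {"claw": 10, "translation": [0, 0, 0], "twist": 0}
    - {"claw": 10, "translation": [0, 0, -0.2], "twist": 0}
    - {"claw": 10, "translation": [0, 0, -0.8], "twist": 0}
    - {"claw": 10, "translation": [0, 0, 0], "twist": 0}
  squeeze: 45

```text
time: 19.55
tcp_pos: [0.5338, 0.0782, 0.0754]
orientation: [0.313, 0.95, 0.013, -0.007]
force: [1.4, 1.4, -0.5]
grip_width: 0.202
grip_force: 44.2
```

```bash
python3 - <<'E'
from h import *
s=sensors.observe();print(s['force'],go([.4807,-.2517,.13],32))
R=Rn.from_quat(s['orientation']);print('tool z',R.as_matrix()[:,2])
d=R.as_matrix().T@np.array([0,0,1]);print('up in tool',d)
w=wrist()
for m in finder.masks_of(w,'w100'):
    ys,xs=np.nonzero(m['pixels']);print(round(m['conf'],2),xs.min(),xs.max(),ys.min(),ys.max())
print(proj(w,s['tcp_pos']+[0,0,.0175]))
E
```

```text
[ 1.39538819  1.43974217 -0.45928741] [[-3.04, -5.915, -1.276], 'tcp', [0.5338, 0.0782, 0.0754], 'yaw', np.float64(53.53), 'twist', np.float64(3.588)]
tool z [-0.00595949  0.02881194 -0.99956708]
up in tool [ 0.02191485  0.01963117 -0.99956708]
0.74 293 333 275 347
0.64 177 219 150 179
[314.11971937 326.73685216]
```

>>> servo_tool:
  targets:
    - {"claw": 10, "translation": [0, 0, -0.8], "twist": 0}
    - {"claw": 10, "translation": [-0.2, -0.4, -0.5], "twist": 0}
    - {"claw": 10, "translation": [-0.4, -0.8, 0], "twist": 0}
    - {"claw": 10, "translation": [-0.4, -0.8, 0], "twist": 0}
    - {"claw": 10, "translation": [-0.4, -0.8, 0], "twist": 0}
    - {"claw": 10, "translation": [-0.4, -0.8, 0], "twist": 0}
    - {"claw": 10, "translation": [-0.4, -0.8, 0], "twist": 0}
    - {"claw": 10, "translation": [-0.4, -0.8, 0], "twist": 0}

```text
time: 20.45
tcp_pos: [0.4802, -0.2122, 0.128]
orientation: [0.313, 0.95, 0.011, -0.011]
force: [0.7, 0.2, -1.3]
grip_width: 0.205
grip_force: 44.3
```

>>> servo_tool:
  targets:
    - {"claw": 10, "translation": [-0.44, -0.71, 0], "twist": 0}
    - {"claw": 10, "translation": [0, 0, 0], "twist": 1}
    - {"claw": 10, "translation": [0, 0, 0], "twist": 1}
    - {"claw": 10, "translation": [0, 0, 0], "twist": 1}
    - {"claw": 10, "translation": [0, 0, 0], "twist": 0.6}
    - {"claw": 10, "translation": [0, 0, 0], "twist": 0}
    - {"claw": 10, "translation": [0, 0, 0], "twist": 0}

```text
time: 21.15
tcp_pos: [0.4775, -0.2522, 0.127]
orientation: [0.485, 0.874, 0.008, -0.013]
force: [0.2, 0.1, -1.4]
grip_width: 0.203
grip_force: 44.4
```

```bash
cat >> mk.py <<'E'
def place(name,i,zt,kh):
    from fit import c2w,Wl
    q=np.load('case.npy');W=c2w(q,Wl);X=W[i];w=wrist();save(w,name);np.savez(name+'.npz',**w)
    s=sensors.observe();print(go([X[0],X[1],zt],32.0),s['orientation'],s['force'],s['joint_positions'][5])
    print([np.round(proj(w,x)) for x in W],'knob top pred',proj(w,s['tcp_pos']+[0,0,kh]))
    for m in finder.masks_of(w,'w100')[:4]:
        ys,xs=np.nonzero(m['pixels']);print(round(m['conf'],2),xs.min(),xs.max(),ys.min(),ys.max())
E
python3 - <<'E'
from mk import *
place('w12',2,.0505,.0175)
E
```

```text
[[-0.069, 0.053, 1.532], 'tcp', [0.4776, -0.2522, 0.1271], 'yaw', np.float64(31.97), 'twist', np.float64(-0.005)] [ 0.48495022  0.87441305  0.00831848 -0.01248648] [-0.63445808  0.89528894 -0.59084391] -2.424712397367542
[array([317., 372.]), array([317., 313.]), array([318., 259.]), array([318., 207.])] knob top pred [314.28125912 326.66222883]
0.72 291 336 347 410
0.56 293 333 275 347
```

View pics/w12.png

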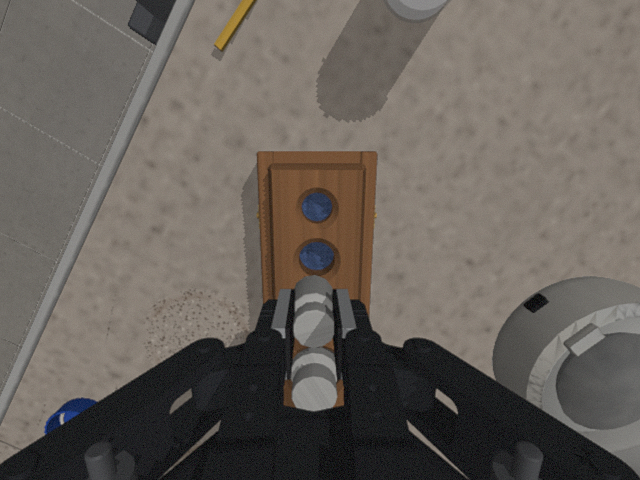

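The wells at (317,257) and (318,206) match prediction within 2 px, and w100's knob at (314,326) is as expected. Lowering.

>>> servo_tool:
  targets:
    - {"claw": 10, "translation": [-0.05, 0.05, 0.3], "twist": 0}
    - {"claw": 10, "translation": [0, 0, 0.4], "twist": 0}
    - {"claw": 10, "translation": [0, 0, 0.2], "twist": 0}
    - {"claw": 10, "translation": [0, 0, 0.2], "twist": 0}
    - {"claw": 10, "translation": [0, 0, 0.15], "twist": 0}
    - {"claw": 10, "translation": [0, 0, 0.15], "twist": 0}
    - {"claw": 10, "translation": [0, 0, 0.05], "twist": 0}
    - {"claw": 10, "translation": [0, 0, 0], "twist": 0}

```text
time: 22.05
tcp_pos: [0.4804, -0.2513, 0.0548]
orientation: [0.486, 0.874, 0.008, -0.012]
force: [1.0, 0.2, -1.2]
grip_width: 0.207
grip_force: 44.4
```

>>> servo_tool:
  targets:
    - {"claw": 10, "translation": [0, 0, 0.02], "twist": 0}
    - {"claw": 10, "translation": [0, 0, 0.02], "twist": 0}
    - {"claw": 10, "translation": [0, 0, 0.02], "twist": 0}
    - {"claw": 10, "translation": [0, 0, 0], "twist": 0}

```text
time: 22.45
tcp_pos: [0.4804, -0.2512, 0.0521]
orientation: [0.486, 0.874, 0.008, -0.012]
force: [-0.2, 0.9, -1.7]
grip_width: 0.202
grip_force: 44.4
```

>>> servo_tool:
  targets:
    - {"claw": 10, "translation": [0, 0, 0.02], "twist": 0}
    - {"claw": 10, "translation": [0, 0, 0.02], "twist": 0}
    - {"claw": 10, "translation": [0, 0, 0.01], "twist": 0}
    - {"claw": 10, "translation": [0, 0, 0], "twist": 0}

```text
time: 22.85
tcp_pos: [0.4809, -0.2515, 0.0515]
orientation: [0.485, 0.874, 0.008, -0.011]
force: [-4.5, 2.8, 16.4]
grip_width: 0.203
grip_force: 47.1
```

>>> servo_tool:
  targets:
    - {"claw": 10, "translation": [0, 0, -0.04], "twist": 0}
    - {"claw": 32, "translation": [0, 0, 0], "twist": 0}
    - {"claw": 32, "translation": [0, 0, 0], "twist": 0}
    - {"claw": 32, "translation": [0, 0, 0], "twist": 0}
    - {"claw": 32, "translation": [0, 0, -0.3], "twist": 0}
    - {"claw": 32, "translation": [0, 0, -0.8], "twist": 0}
    - {"claw": 32, "translation": [0, 0, -0.8], "twist": 0}
    - {"claw": 32, "translation": [0, 0, 0], "twist": 0}

```text
time: 23.65
tcp_pos: [0.4849, -0.2548, 0.1518]
orientation: [0.485, 0.874, 0.009, -0.008]
force: [-0.1, 0.3, 0.1]
grip_width: 0.374
grip_force: 0.0
```

>>> servo_tool:
  targets:
    - {"claw": 32, "translation": [0, 0, 0], "twist": -1}
    - {"claw": 32, "translation": [0, 0, 0], "twist": -1}
    - {"claw": 32, "translation": [0, 0, 0], "twist": -1}
    - {"claw": 32, "translation": [0, 0, 0], "twist": -1}
    - {"claw": 32, "translation": [0, 0, 0], "twist": 0}
    - {"claw": 32, "translation": [0, 0, 0], "twist": 0}

```text
time: 24.25
tcp_pos: [0.4816, -0.2536, 0.1462]
orientation: [0.295, 0.955, 0.011, -0.01]
force: [-1.1, 0.1, -0.1]
grip_width: 0.376
grip_force: 0.0
```

```bash
python3 - <<'E'
from mk import *
place('w13',2,.0505,.0175)
from fit import *
q=np.load('case.npy')
w=dict(np.load('w13.npz'));print('seated tops pred',[np.round(proj(w,x+[0,0,h])) for x,h in zip(c2w(q,Wl),(.026,.022,.020))])
print(go([.4432,.0635,.14]))
E
```

```text
[[-0.012, -0.005, 1.916], 'tcp', [0.4816, -0.2537, 0.1463], 'yaw', np.float64(55.7), 'twist', np.float64(3.95)] [ 0.2947633   0.95545591  0.01069964 -0.01020354] [0.92271468 0.3321141  0.45085601] -2.010565634037453
[array([268., 345.]), array([291., 294.]), array([313., 247.]), array([333., 202.])] knob top pred [313.79091727 326.65248851]
0.82 273 288 326 377
0.8 297 326 230 268
0.58 275 307 274 321
seated tops pred [array([264., 365.]), array([290., 306.]), array([313., 255.])]
[[4.201, 4.807, 0.304], 'tcp', [0.4816, -0.2537, 0.1463], 'yaw', np.float64(55.73)]
```

>>> servo_tool:
  targets:
    - {"claw": 32, "translation": [0.52, 0.6, 0], "twist": 0}
    - {"claw": 32, "translation": [0.52, 0.6, 0], "twist": 0}
    - {"claw": 32, "translation": [0.52, 0.6, 0], "twist": 0}
    - {"claw": 32, "translation": [0.52, 0.6, 0], "twist": 0}
    - {"claw": 32, "translation": [0.52, 0.6, 0], "twist": 0}
    - {"claw": 32, "translation": [0.52, 0.6, 0], "twist": 0}
    - {"claw": 32, "translation": [0.52, 0.6, 0.2], "twist": 0}
    - {"claw": 32, "translation": [0.52, 0.6, 0.2], "twist": 0}

```text
time: 25.15
tcp_pos: [0.4438, 0.0638, 0.1356]
orientation: [0.294, 0.956, 0.011, -0.009]
force: [0.8, -1.1, -0.4]
grip_width: 0.377
grip_force: 0.0
```

>>> servo_tool:
  targets:
    - {"claw": 32, "translation": [0, 0, 0.3], "twist": 0}
    - {"claw": 32, "translation": [0, 0, 0], "twist": 0}
    - {"claw": 32, "translation": [0, 0, 0], "twist": 0}

```text
time: 25.45
tcp_pos: [0.4437, 0.0623, 0.1204]
orientation: [0.294, 0.956, 0.01, -0.01]
force: [-0.1, -1.2, 0.2]
grip_width: 0.376
grip_force: 0.0
```

```bash
python3 - <<'E'
from mk import *
hover('w14',[.4432,.0635,.032],.0155,None,(9,16))
E
```

```text
[ 0.29389077  0.95572811  0.01066836 -0.00990884] -2.697243884405261
pred [312.52288754 251.74555151] hough [[[140.5 148.5  41.9]]]
0.93 300 322 231 261
pred go [[-0.021, -0.018, 2.108], 'tcp', [0.4441, 0.062, 0.1209], 'yaw', np.float64(55.78)]
[312.125      253.125       10.47500038] [0.44390723 0.06266758 0.032     ] go [-0.042, -0.023, 2.107]
```

>>> servo_tool:
  targets:
    - {"claw": 32, "translation": [-0.025, -0.02, 0.4], "twist": 0}
    - {"claw": 32, "translation": [0, 0, 0.5], "twist": 0}
    - {"claw": 32, "translation": [0, 0, 0.5], "twist": 0}
    - {"claw": 32, "translation": [0, 0, 0.4], "twist": 0}
    - {"claw": 32, "translation": [0, 0, 0.2], "twist": 0}
    - {"claw": 32, "translation": [0, 0, 0.1], "twist": 0}
    - {"claw": 32, "translation": [0, 0, 0], "twist": 0}
    - {"claw": 32, "translation": [0, 0, 0], "twist": 0}

```text
time: 26.35
tcp_pos: [0.4435, 0.0639, 0.0161]
orientation: [0.293, 0.956, 0.011, -0.01]
force: [0.0, -0.2, 0.5]
grip_width: 0.374
grip_force: 0.0
```

>>> servo_tool:
  targets:
    - {"claw": 6, "translation": [0, 0, 0], "twist": 0}
    - {"claw": 6, "translation": [0, 0, 0], "twist": 0}
    - {"claw": 6, "translation": [0, 0, 0], "twist": 0}
    - {"claw": 6, "translation": [0, 0, 0], "twist": 0}
    - {"claw": 6, "translation": [0, 0, 0], "twist": 0}
    - {"claw": 6, "translation": [0, 0, -0.2], "twist": 0}
    - {"claw": 6, "translation": [0, 0, -0.8], "twist": 0}
    - {"claw": 6, "translation": [0, 0, 0], "twist": 0}
  squeeze: 40

```text
time: 27.15
tcp_pos: [0.4462, 0.0637, 0.0697]
orientation: [0.293, 0.956, 0.013, -0.007]
force: [0.5, 0.2, -0.1]
grip_width: 0.161
grip_force: 39.1
```

```bash
python3 - <<'E'
from h import *
s=sensors.observe();print(s['force'],go([.461,-.2203,.135],32))
w=wrist()
for m in finder.masks_of(w,'w50'):
    ys,xs=np.nonzero(m['pixels']);print(round(m['conf'],2),xs.min(),xs.max(),ys.min(),ys.max())
print(proj(w,s['tcp_pos']+[0,0,.0165]))
E
```

```text
[ 0.48442568  0.22059289 -0.10172662] [[-3.396, -4.511, -1.473], 'tcp', [0.4462, 0.0637, 0.0697], 'yaw', np.float64(55.93), 'twist', np.float64(3.989)]
0.55 298 329 281 339
[314.0335187 325.5511091]
```

>>> servo_tool:
  targets:
    - {"claw": 6, "translation": [0, 0, -0.8], "twist": 0}
    - {"claw": 6, "translation": [0, 0, -0.8], "twist": 0}
    - {"claw": 6, "translation": [-0.48, -0.64, 0], "twist": 0}
    - {"claw": 6, "translation": [-0.48, -0.64, 0], "twist": 0}
    - {"claw": 6, "translation": [-0.48, -0.64, 0], "twist": 0}
    - {"claw": 6, "translation": [-0.48, -0.64, 0], "twist": 0}
    - {"claw": 6, "translation": [-0.48, -0.64, 0], "twist": 0}
    - {"claw": 6, "translation": [-0.48, -0.64, 0], "twist": 0}

```text
time: 28.05
tcp_pos: [0.4553, -0.1808, 0.1382]
orientation: [0.293, 0.956, 0.011, -0.011]
force: [2.4, 0.5, -0.6]
grip_width: 0.163
grip_force: 39.2
```

>>> servo_tool:
  targets:
    - {"claw": 6, "translation": [-0.5, -0.66, 0.1], "twist": 0}
    - {"claw": 6, "translation": [0, 0, 0], "twist": 1}
    - {"claw": 6, "translation": [0, 0, 0], "twist": 1}
    - {"claw": 6, "translation": [0, 0, 0], "twist": 1}
    - {"claw": 6, "translation": [0, 0, 0], "twist": 1}
    - {"claw": 6, "translation": [0, 0, 0.2], "twist": 0}
    - {"claw": 6, "translation": [0, 0, 0], "twist": 0}
    - {"claw": 6, "translation": [0, 0, 0], "twist": 0}

```text
time: 28.85
tcp_pos: [0.4574, -0.2201, 0.1219]
orientation: [0.485, 0.875, 0.008, -0.013]
force: [-0.0, -0.3, 0.5]
grip_width: 0.156
grip_force: 39.2
```

```bash
python3 - <<'E'
from mk import *
place('w15',3,.0505,.0165)
w=dict(np.load('w15.npz'));X=[.461,-.2203,.048];c,r=[int(v) for v in proj(w,X)]
p=w['color'].astype(int)[:,c-3:c+4].mean(1);print([(i,int(p[i,0]),int(p[i,0]-p[i,2])) for i in range(r-40,r+30,3)])
E
```

```text
[[-0.081, 0.052, 1.433], 'tcp', [0.4577, -0.2202, 0.1222], 'yaw', np.float64(31.99), 'twist', np.float64(-0.002)] [ 0.48484223  0.87447383  0.0081993  -0.01250228] [ 0.43240302  0.7378846  -0.7244167 ] -2.482469753410442
[array([317., 417.]), array([317., 362.]), array([318., 311.]), array([318., 263.])] knob top pred [314.53504976 326.04136022]
0.72 294 336 396 410
0.63 299 334 342 396
0.61 298 329 281 340
[(222, 89, 45), (225, 92, 49), (228, 114, 61), (231, 117, 62), (234, 118, 61), (237, 118, 60), (240, 117, 60), (243, 118, 63), (246, 71, 38), (249, 47, -30), (252, 42, -34), (255, 46, -31), (258, 56, -42), (261, 58, -44), (264, 56, -42), (267, 53, -42), (270, 49, -37), (273, 72, 25), (276, 71, 36), (279, 111, 59), (282, 95, 7), (285, 95, 2), (288, 96, 2), (291, 96, 1)]
```

The well's rim rows (245–278, centre 261) and the knob agree with prediction to 2 px. Lowering w50.

>>> servo_tool:
  targets:
    - {"claw": 6, "translation": [-0.08, 0.055, 0.3], "twist": 0}
    - {"claw": 6, "translation": [0, 0, 0.4], "twist": 0}
    - {"claw": 6, "translation": [0, 0, 0.2], "twist": 0}
    - {"claw": 6, "translation": [0, 0, 0.15], "twist": 0}
    - {"claw": 6, "translation": [0, 0, 0.15], "twist": 0}
    - {"claw": 6, "translation": [0, 0, 0.1], "twist": 0}
    - {"claw": 6, "translation": [0, 0, 0.05], "twist": 0}
    - {"claw": 6, "translation": [0, 0, 0], "twist": 0}

```text
time: 29.75
tcp_pos: [0.4615, -0.2204, 0.055]
orientation: [0.486, 0.874, 0.008, -0.012]
force: [0.5, 1.1, 0.1]
grip_width: 0.165
grip_force: 39.2
```

>>> servo_tool:
  targets:
    - {"claw": 6, "translation": [0, 0, 0.02], "twist": 0}
    - {"claw": 6, "translation": [0, 0, 0.02], "twist": 0}
    - {"claw": 6, "translation": [0, 0, 0.01], "twist": 0}
    - {"claw": 6, "translation": [0, 0, 0], "twist": 0}

```text
time: 30.15
tcp_pos: [0.4615, -0.2204, 0.0526]
orientation: [0.486, 0.874, 0.008, -0.012]
force: [-0.2, 0.3, -0.2]
grip_width: 0.16
grip_force: 39.2
```

>>> servo_tool:
  targets:
    - {"claw": 6, "translation": [0, 0, 0.02], "twist": 0}
    - {"claw": 6, "translation": [0, 0, 0.015], "twist": 0}
    - {"claw": 6, "translation": [0, 0, 0.01], "twist": 0}
    - {"claw": 6, "translation": [0, 0, 0], "twist": 0}

```text
time: 30.55
tcp_pos: [0.4617, -0.2205, 0.0512]
orientation: [0.485, 0.874, 0.008, -0.012]
force: [-2.6, 0.7, 9.1]
grip_width: 0.159
grip_force: 40.3
```

>>> servo_tool:
  targets:
    - {"claw": 6, "translation": [0, 0, -0.03], "twist": 0}
    - {"claw": 30, "translation": [0, 0, 0], "twist": 0}
    - {"claw": 30, "translation": [0, 0, 0], "twist": 0}
    - {"claw": 30, "translation": [0, 0, 0], "twist": 0}
    - {"claw": 30, "translation": [0, 0, -0.3], "twist": 0}
    - {"claw": 30, "translation": [0, 0, -0.8], "twist": 0}
    - {"claw": 30, "translation": [-0.5, 0, -0.8], "twist": 0}
    - {"claw": 30, "translation": [-0.8, 0, -0.5], "twist": 0}

```text
time: 31.35
tcp_pos: [0.4982, -0.2786, 0.1737]
orientation: [0.485, 0.875, 0.009, -0.01]
force: [2.9, -0.7, 0.7]
grip_width: 0.351
grip_force: 0.0
```

>>> servo_tool:
  targets:
    - {"claw": 50, "translation": [-0.8, 0, -0.3], "twist": 0}
    - {"claw": 50, "translation": [-0.8, 0, 0], "twist": 0}
    - {"claw": 50, "translation": [0, 0, 0], "twist": 0}
    - {"claw": 50, "translation": [0, 0, 0], "twist": 0}
    - {"claw": 50, "translation": [0, 0, 0], "twist": 0}

```text
time: 31.85
tcp_pos: [0.5391, -0.3465, 0.182]
orientation: [0.486, 0.874, 0.008, -0.013]
force: [0.5, 0.0, -0.4]
grip_width: 0.585
grip_force: 0.0
```

```bash
python3 - <<'E'
from mk import *
place('w16',2,.05,.01)
from fit import *
q=np.load('case.npy')
w=dict(np.load('w16.npz'));print('seated tops pred',[np.round(proj(w,x+[0,0,h])) for x,h in zip(c2w(q,Wl),(.026,.022,.020,.019))])
t=imaging.snapshot('top')
for n in ('beaker','bench_timer','lid'):
    print(n,[(round(m['conf'],2),m['pixel']) for m in finder.masks_of(t,n)[:2]])
m=finder.masks_of(t,'lid')[0]['pixels'].astype(np.uint8)
c=max(cv2.findContours(m,0,1)[0],key=cv2.contourArea);b=cv2.boxPoints(cv2.minAreaRect(c));print(b)
for z in (.054,): 
    P=[onz(t,*u,z)[:2] for u in b];print(np.round(P,3).tolist(),np.degrees(np.arctan2(*(P[1]-P[0])[::-1])),np.degrees(np.arctan2(*(P[2]-P[1])[::-1])))
E
```

```text
[[2.145, -0.002, 2.712], 'tcp', [0.5392, -0.3463, 0.1824], 'yaw', np.float64(31.9), 'twist', np.float64(-0.017)] [ 0.48551899  0.874098    0.0083899  -0.01239395] [-0.02581135  0.50811932  0.83791634] -2.294093523935304
[array([314., 216.]), array([314., 155.]), array([314.,  99.]), array([314.,  45.])] knob top pred [314.46690408 317.97198913]
0.92 300 327 83 117
0.73 302 324 28 61
0.67 297 330 140 174
0.62 290 332 193 242
seated tops pred [array([314., 222.]), array([314., 155.]), array([314.,  95.]), array([314.,  37.])]
beaker [(0.85, [273.4, 342.6])]
bench_timer [(0.65, [193.0, 288.7])]
lid [(0.9, [261.8, 182.8])]
[[126.83245 273.39465]
 [210.61082 212.4649 ]
 [237.2919  249.15137]
 [153.51353 310.08112]]
[[0.436, 0.408], [0.571, 0.234], [0.491, 0.173], [0.358, 0.347]] -52.280162063826424 -142.80181549738853
```

View pics/w16.png

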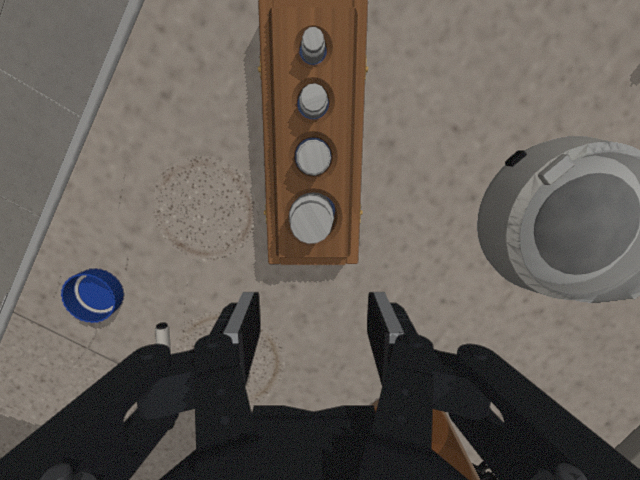

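All four weights stand in their wells at (312,218), (314,156), (313,98) and (313,42), largest to smallest. Next is the lid, with a tool yaw that keeps joint 6 in range.

>>> servo_tool:
  targets:
    - {"claw": 50, "translation": [0, 0, -0.1], "twist": -1}
    - {"claw": 50, "translation": [0, 0, -0.1], "twist": -1}
    - {"claw": 50, "translation": [0, 0, -0.1], "twist": -1}
    - {"claw": 50, "translation": [0, 0, -0.1], "twist": -1}
    - {"claw": 50, "translation": [0, 0, -0.1], "twist": -1}
    - {"claw": 50, "translation": [0, 0, -0.1], "twist": -1}
    - {"claw": 50, "translation": [0, 0, 0], "twist": -1}
    - {"claw": 50, "translation": [0, 0, 0], "twist": -1}

```text
time: 33.0
tcp_pos: [0.5402, -0.3476, 0.2129]
orientation: [0.086, 0.996, 0.013, -0.007]
force: [-0.6, 0.2, -1.4]
grip_width: 0.588
grip_force: 0.0
```

>>> servo_tool:
  targets:
    - {"claw": 50, "translation": [0.26, 0.85, 0], "twist": 0}
    - {"claw": 50, "translation": [0.26, 0.85, 0], "twist": 0}
    - {"claw": 50, "translation": [0.26, 0.85, 0], "twist": 0}
    - {"claw": 50, "translation": [0.26, 0.85, 0], "twist": 0}
    - {"claw": 50, "translation": [0.26, 0.85, 0], "twist": 0}
    - {"claw": 50, "translation": [0.26, 0.85, 0], "twist": 0}
    - {"claw": 50, "translation": [0.26, 0.85, 0], "twist": 0}
    - {"claw": 50, "translation": [0.26, 0.85, 0], "twist": 0}

```text
time: 33.8
tcp_pos: [0.497, 0.0069, 0.2229]
orientation: [0.088, 0.996, 0.013, -0.007]
force: [0.9, -0.2, -0.5]
grip_width: 0.586
grip_force: 0.0
```

>>> servo_tool:
  targets:
    - {"claw": 50, "translation": [0.26, 0.9, 0], "twist": 0}
    - {"claw": 50, "translation": [0.26, 0.9, 0], "twist": 0}
    - {"claw": 50, "translation": [0.26, 0.9, 0], "twist": 0}
    - {"claw": 50, "translation": [0.26, 0.9, 0], "twist": 0}
    - {"claw": 50, "translation": [0.26, 0.9, 0], "twist": 0}
    - {"claw": 50, "translation": [0.26, 0.9, 0], "twist": 0}
    - {"claw": 50, "translation": [0, 0, 0], "twist": 0}
    - {"claw": 50, "translation": [0, 0, 0], "twist": 0}

```text
time: 34.6
tcp_pos: [0.4677, 0.2855, 0.2299]
orientation: [0.087, 0.996, 0.012, -0.008]
force: [0.1, -0.8, -0.2]
grip_width: 0.584
grip_force: 0.0
```

```bash
python3 - <<'E'
from h import *
s=sensors.observe();print(s['orientation'],s['joint_positions'])
w=wrist();save(w,'w17');np.savez('w17.npz',**w);print(go([.464,.293,.059]),proj(w,[.464,.293,.076]))
for m in finder.masks_of(w,'lid')[:2]:
    c=max(cv2.findContours(m['pixels'].astype(np.uint8),0,1)[0],key=cv2.contourArea);print(round(m['conf'],2),cv2.boxPoints(cv2.minAreaRect(c)).round().tolist())
E
```

```text
[ 0.0870794   0.99609369  0.01240868 -0.00778271] [ 0.88600559  0.1500174  -0.26137546 -0.02942585 -1.14780392 -2.61927618]
[[0.046, 0.073, 3.425], 'tcp', [0.4679, 0.2845, 0.23], 'yaw', np.float64(79.92)] [316.12922111 225.4091566 ]
0.7 [[211.0, 262.0], [364.0, 103.0], [429.0, 166.0], [277.0, 325.0]]
```

View pics/w17.png

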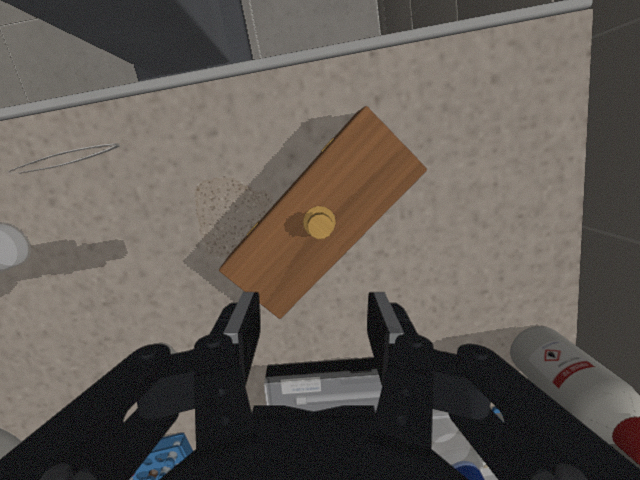

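The lid's top corners are at (366,106), (427,170), (281,318) and (220,268), with the knob top at about (320,226).

```bash
python3 - <<'E'
from h import *
from scipy.optimize import least_squares
w=dict(np.load('w17.npz'));q=np.load('case.npy')
px=np.array([(220,268),(281,318),(427,170),(366,106)],float)
L=np.array([[-.107,.042],[-.107,-.042],[.107,-.042],[.107,.042]])
def f(p,z=None):
    c,s=np.cos(p[2]),np.sin(p[2])
    return np.concatenate([proj(w,[p[0]+c*a-s*b,p[1]+s*a+c*b,p[3]])-u for (a,b),u in zip(L,px)])
for yaw in (127.5,-52.5):
    r=least_squares(f,[.464,.293,np.radians(yaw),.054],x_scale=[1,1,1,1])
    r2=least_squares(lambda p:f([*p,.054]),[.464,.293,np.radians(yaw)])
    print(r.x[:2],np.degrees(r.x[2]),r.x[3],np.abs(r.fun).max(),'|',r2.x[:2],np.degrees(r2.x[2]),np.round(r2.fun,1))
k=onz(w,320,226,.076);print('knob',k,go([k[0],k[1],.059]), 'case yaw',np.degrees(q[2]))
E
```

```text
[0.46682264 0.29734259] 127.17162775016163 0.04663038631853367 0.5630068012764013 | [0.46578681 0.29697329] 127.20017819683589 [-2.5  2.3 -1.1  2.   2.3 -0.8  1.1 -2. ]
[0.46682264 0.29734259] 127.17162774766359 0.04663038631027166 0.5630067969677839 | [0.46578681 0.29697329] 127.20017782352177 [-2.5  2.3 -1.1  2.   2.3 -0.8  1.1 -2. ]
knob [0.46518261 0.29639718 0.076     ] [[0.041, 0.155, 3.428], 'tcp', [0.4681, 0.2839, 0.2301], 'yaw', np.float64(79.86)] case yaw 122.01601734082607
```

>>> servo_tool:
  targets:
    - {"claw": 45, "translation": [0.045, 0.155, 0.5], "twist": 0}
    - {"claw": 45, "translation": [0, 0, 0.7], "twist": 0}
    - {"claw": 45, "translation": [0, 0, 0.7], "twist": 0}
    - {"claw": 45, "translation": [0, 0, 0.6], "twist": 0}
    - {"claw": 45, "translation": [0, 0, 0.5], "twist": 0}
    - {"claw": 45, "translation": [0, 0, 0.3], "twist": 0}
    - {"claw": 45, "translation": [0, 0, 0.13], "twist": 0}
    - {"claw": 45, "translation": [0, 0, 0], "twist": 0}

```text
time: 35.5
tcp_pos: [0.4653, 0.2958, 0.0585]
orientation: [0.089, 0.996, 0.012, -0.008]
force: [0.8, 0.3, 0.9]
grip_width: 0.528
grip_force: 0.0
```

```bash
python3 - <<'E'
from h import *
w=wrist();save(w,'w18');s=sensors.observe()
print(go([.4655,.2965,.059]),s['force'],proj(w,[.4655,.2965,.076]))
hsv=cv2.cvtColor(w['color'],cv2.COLOR_RGB2HSV);m=cv2.inRange(hsv,(18,120,100),(32,255,255));m[:250]=0
n,l,st,ce=cv2.connectedComponentsWithStats(m);i=1+st[1:,4].argmax();print(st[i],ce[i])
E
```

```text
[[0.004, -0.001, 0.008], 'tcp', [0.4657, 0.2965, 0.0594], 'yaw', np.float64(79.81)] [-0.67806588 -0.31795671  0.51625355] [315.04341091 326.76430522]
[ 281  276   65   75 3354] [313.18843172 312.86940966]
```

>>> servo_tool:
  targets:
    - {"claw": 45, "translation": [0.05, 0, 0], "twist": 0}
    - {"claw": 15, "translation": [0, 0, 0], "twist": 0}
    - {"claw": 15, "translation": [0, 0, 0], "twist": 0}
    - {"claw": 15, "translation": [0, 0, 0], "twist": 0}
    - {"claw": 15, "translation": [0, 0, 0], "twist": 0}
    - {"claw": 15, "translation": [0, 0, 0], "twist": 0}
    - {"claw": 15, "translation": [0, 0, -0.2], "twist": 0}
    - {"claw": 15, "translation": [0, 0, -0.4], "twist": 0}
  squeeze: 100

```text
time: 36.35
tcp_pos: [0.4622, 0.2958, 0.0884]
orientation: [0.088, 0.996, 0.011, -0.009]
force: [-0.4, 0.7, -2.5]
grip_width: 0.231
grip_force: 98.4
```

>>> servo_tool:
  targets:
    - {"claw": 15, "translation": [0, 0, -0.7], "twist": 0}
    - {"claw": 15, "translation": [0, 0, -0.8], "twist": 0}
    - {"claw": 15, "translation": [0, 0, -0.8], "twist": 0}
    - {"claw": 15, "translation": [0, 0, 0], "twist": 0}
    - {"claw": 15, "translation": [0, 0, 0], "twist": 0}

```text
time: 36.85
tcp_pos: [0.4646, 0.2939, 0.2051]
orientation: [0.088, 0.996, 0.014, -0.007]
force: [0.5, 0.4, -3.8]
grip_width: 0.23
grip_force: 98.5
```

```bash
python3 - <<'E'
from h import *
w=wrist();save(w,'w19');s=sensors.observe();np.savez('w19.npz',**w)
print(go([.4976,-.2788,s['tcp_pos'][2]]),s['force'],s['moment'],s['joint_positions'][5],s['orientation'])
for m in finder.masks_of(w,'lid')[:2]:
    c=max(cv2.findContours(m['pixels'].astype(np.uint8),0,1)[0],key=cv2.contourArea);print(round(m['conf'],2),cv2.approxPolyDP(c,4,True)[:,0].tolist())
E
```

```text
[[-2.674, -11.142, -0.314], 'tcp', [0.464, 0.2933, 0.2037], 'yaw', np.float64(79.84)] [ 0.3320063  -0.41802595 -4.04554132] [-0.17697221  0.03214209  0.01663399] -2.634527531203525 [ 0.08840188  0.9959722   0.01267928 -0.00798301]
0.81 [[532, 205], [426, 86], [408, 75], [387, 89], [162, 337], [136, 374], [201, 337], [215, 338], [222, 346], [239, 342], [251, 329], [259, 303], [278, 288], [290, 288], [292, 345], [281, 403], [310, 409], [341, 381], [335, 288], [349, 288], [353, 297], [364, 300], [376, 330], [388, 339]]
```

View pics/w19.png

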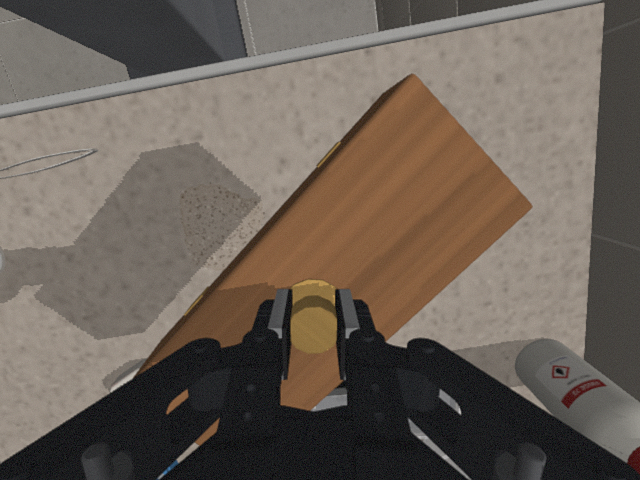

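The lid hangs level from its knob at (314,325), with corners at (415,75) and (532,206). I'll check its yaw in the grip.

```bash
python3 - <<'E'
from h import *
w=dict(np.load('w19.npz'));im=w['color'].astype(int)
s=sensors.observe();T=s['tcp_pos'];z=T[2]-.0055
from scipy.optimize import least_squares
# right long edge refined via wood colour transitions along rows
wood=((im[...,0]-im[...,2])>45)&(im[...,0]>85)
R=[];
for r in range(215,320,5):
    c=np.nonzero(wood[r,400 if r<300 else 380:560])[0]
    if len(c):R.append((c.max()+(400 if r<300 else 380),r))
E=[]
for c in range(425,525,5):
    rr=np.nonzero(wood[60:,c])[0]
    if len(rr):E.append((c,rr.min()+60))
def line(P):
    P=np.array([onz(w,*p,z)[:2] for p in P]);
    vx,vy,x,y=cv2.fitLine(P.astype(np.float32),cv2.DIST_HUBER,0,.001,.0001).ravel();return np.degrees(np.arctan2(vy,vx)),np.array([x,y]),np.array([vx,vy])
a,pa,da=line(R);b,pb,db=line(E);print(a,b)
n=np.array([-da[1],da[0]]);m=np.array([-db[1],db[0]])
print('dist knob to long edge',(T[:2]-pa)@n,'to end',(T[:2]-pb)@m,R[::6],E[::6])
E
```

```text
-52.957397 37.198425
dist knob to long edge -0.04476646803976708 to end -0.10454048885989481 [(np.int64(523), 215), (np.int64(490), 245), (np.int64(457), 275), (np.int64(424), 305)] [(425, np.int64(86)), (455, np.int64(119)), (485, np.int64(153)), (515, np.int64(186))]
```

>>> servo_tool:
  targets:
    - {"claw": 15, "translation": [-0.1, -0.4, -0.02], "twist": 0}
    - {"claw": 15, "translation": [-0.19, -0.8, -0.02], "twist": 0}
    - {"claw": 15, "translation": [-0.19, -0.8, -0.02], "twist": 0}
    - {"claw": 15, "translation": [-0.19, -0.8, -0.02], "twist": 0}
    - {"claw": 15, "translation": [-0.19, -0.8, -0.02], "twist": 0}
    - {"claw": 15, "translation": [-0.19, -0.8, -0.02], "twist": 0}
    - {"claw": 15, "translation": [-0.19, -0.8, -0.02], "twist": 0}
    - {"claw": 15, "translation": [-0.19, -0.8, -0.02], "twist": 0}

```text
time: 37.75
tcp_pos: [0.4811, -0.0165, 0.2024]
orientation: [0.088, 0.996, 0.012, -0.009]
force: [1.0, -0.4, -3.0]
grip_width: 0.229
grip_force: 98.5
```

>>> servo_tool:
  targets:
    - {"claw": 15, "translation": [-0.19, -0.8, -0.02], "twist": 0}
    - {"claw": 15, "translation": [-0.19, -0.8, -0.02], "twist": 0}
    - {"claw": 15, "translation": [-0.19, -0.8, -0.02], "twist": 0.2}
    - {"claw": 15, "translation": [-0.19, -0.8, -0.02], "twist": 0.25}
    - {"claw": 15, "translation": [-0.19, -0.8, 0], "twist": 0.2}
    - {"claw": 15, "translation": [-0.19, -0.8, 0], "twist": 0.2}
    - {"claw": 15, "translation": [-0.1, -0.34, 0], "twist": 0}
    - {"claw": 15, "translation": [0, 0, 0], "twist": 0}

```text
time: 38.55
tcp_pos: [0.4894, -0.2809, 0.1984]
orientation: [0.134, 0.991, 0.012, -0.01]
force: [-0.5, 0.5, -2.9]
grip_width: 0.238
grip_force: 98.6
```

>>> servo_tool:
  targets:
    - {"claw": 15, "translation": [0, 0, 0.2], "twist": 0}
    - {"claw": 15, "translation": [0, 0, 0], "twist": 0}
    - {"claw": 15, "translation": [0, 0, 0], "twist": 0}

```text
time: 38.85
tcp_pos: [0.4905, -0.2773, 0.1898]
orientation: [0.132, 0.991, 0.012, -0.009]
force: [1.0, -0.5, -1.9]
grip_width: 0.237
grip_force: 98.6
```

```bash
cat > cl.py <<'E'
from h import *
from fit import c2w
q=np.load('case.npy')
s=sensors.observe();w=wrist();save(w,'w20');np.savez('w20.npz',**w)
print(go([.4976,-.2788,.0945],79.85-127.1+122.0),s['force'],s['moment'],s['orientation'],'force')
z=s['tcp_pos'][2]-.0055
O=[c2w(q,[a*.107,b*.042,.034])[0] for a,b in ((1,1),(1,-1),(-1,-1),(-1,1))]
print('case shoulder px',[np.round(proj(w,x)).tolist() for x in O])
print('lid top if aligned px',[np.round(proj(w,[x[0],x[1],z])).tolist() for x in O])
for n in ('lid','weight_case'):
  for m in finder.masks_of(w,n)[:2]:
    c=max(cv2.findContours(m['pixels'].astype(np.uint8),0,1)[0],key=cv2.contourArea);print(n,round(m['conf'],2),cv2.approxPolyDP(c,6,True)[:,0].tolist())
E
python3 cl.py
```

```text
[[-0.175, -0.033, 1.912], 'tcp', [0.4909, -0.2775, 0.1903], 'yaw', np.float64(74.84), 'twist', np.float64(0.014)] [ 1.01345701 -0.54426795 -1.90291649] [-0.10570936 -0.08711948  0.07097986] [ 0.13191025  0.9911448   0.01233725 -0.00891388] force
case shoulder px [[359.0, 116.0], [425.0, 184.0], [269.0, 341.0], [202.0, 289.0]]
lid top if aligned px [[415.0, 81.0], [537.0, 216.0], [241.0, 483.0], [119.0, 403.0]]
lid 0.68 [[531, 204], [410, 74], [318, 163], [137, 373], [201, 336], [238, 343], [259, 304], [291, 287], [293, 346], [281, 399], [310, 409], [341, 382], [335, 288], [365, 301], [375, 330], [387, 338]]
weight_case 0.59 [[330, 147], [205, 287]]
```

>>> servo_tool:
  targets:
    - {"claw": 15, "translation": [-0.16, -0.03, 0.2], "twist": 0.015}
    - {"claw": 15, "translation": [0, 0, 0.4], "twist": 0}
    - {"claw": 15, "translation": [0, 0, 0.3], "twist": 0}
    - {"claw": 15, "translation": [0, 0, 0.2], "twist": 0}
    - {"claw": 15, "translation": [0, 0, 0.2], "twist": 0}
    - {"claw": 15, "translation": [0, 0, 0.1], "twist": 0}
    - {"claw": 15, "translation": [0, 0, 0], "twist": 0}
    - {"claw": 15, "translation": [0, 0, 0], "twist": 0}

```text
time: 39.8
tcp_pos: [0.4977, -0.2801, 0.1208]
orientation: [0.133, 0.991, 0.012, -0.008]
force: [0.2, 0.3, -2.6]
grip_width: 0.233
grip_force: 98.6
```

```bash
python3 cl.py
```

```text
[[0.001, 0.013, 0.529], 'tcp', [0.4978, -0.2801, 0.1209], 'yaw', np.float64(74.68), 'twist', np.float64(-0.012)] [ 0.23512373  0.25793874 -2.63278927] [-0.08245589 -0.03173578 -0.00130645] [ 0.13315857  0.99099021  0.01207753 -0.00783128] force
case shoulder px [[377.0, 92.0], [461.0, 182.0], [261.0, 379.0], [176.0, 316.0]]
lid top if aligned px [[418.0, 59.0], [541.0, 199.0], [243.0, 472.0], [118.0, 391.0]]
lid 0.72 [[531, 205], [410, 75], [334, 145], [137, 373], [198, 337], [239, 342], [260, 303], [287, 287], [292, 345], [282, 402], [311, 409], [341, 382], [335, 288], [348, 287], [366, 302], [387, 339]]
weight_case 0.56 [[378, 96], [319, 147], [213, 265], [178, 317]]
```

>>> servo_tool:
  targets:
    - {"claw": 15, "translation": [0.03, 0.01, 0.1], "twist": 0}
    - {"claw": 15, "translation": [0, 0, 0.1], "twist": 0}
    - {"claw": 15, "translation": [0, 0, 0.1], "twist": 0}
    - {"claw": 15, "translation": [0, 0, 0.05], "twist": 0}
    - {"claw": 15, "translation": [0, 0, 0], "twist": 0}

```text
time: 40.45
tcp_pos: [0.4955, -0.2785, 0.1022]
orientation: [0.133, 0.991, 0.012, -0.009]
force: [-0.4, 0.5, -2.5]
grip_width: 0.235
grip_force: 98.6
```

Engaged with no contact force; continuing gently.

>>> servo_tool:
  targets:
    - {"claw": 15, "translation": [0, 0, 0.04], "twist": 0}
    - {"claw": 15, "translation": [0, 0, 0.04], "twist": 0}
    - {"claw": 15, "translation": [0, 0, 0.02], "twist": 0}
    - {"claw": 15, "translation": [0, 0, 0], "twist": 0}

```text
time: 40.85
tcp_pos: [0.4957, -0.2785, 0.0977]
orientation: [0.133, 0.991, 0.012, -0.008]
force: [0.0, -0.5, -2.2]
grip_width: 0.228
grip_force: 98.6
```

>>> servo_tool:
  targets:
    - {"claw": 15, "translation": [0, 0, 0.02], "twist": 0}
    - {"claw": 15, "translation": [0, 0, 0.02], "twist": 0}
    - {"claw": 15, "translation": [0, 0, 0], "twist": 0}

```text
time: 41.15
tcp_pos: [0.4956, -0.2784, 0.0958]
orientation: [0.133, 0.991, 0.012, -0.008]
force: [-0.1, 0.1, -2.5]
grip_width: 0.232
grip_force: 98.6
```

>>> servo_tool:
  targets:
    - {"claw": 15, "translation": [0, 0, 0.02], "twist": 0}
    - {"claw": 15, "translation": [0, 0, 0.02], "twist": 0}
    - {"claw": 15, "translation": [0, 0, 0.02], "twist": 0}
    - {"claw": 15, "translation": [0, 0, 0], "twist": 0}

```text
time: 41.55
tcp_pos: [0.4958, -0.2785, 0.0944]
orientation: [0.133, 0.991, 0.012, -0.008]
force: [-4.1, 3.0, 11.8]
grip_width: 0.229
grip_force: 100.1
```

>>> servo_tool:
  targets:
    - {"claw": 15, "translation": [0, 0, 0.015], "twist": 0}
    - {"claw": 15, "translation": [0, 0, 0], "twist": 0}
    - {"claw": 15, "translation": [0, 0, 0], "twist": 0}
  squeeze: 40

```text
time: 41.85
tcp_pos: [0.4957, -0.2785, 0.0944]
orientation: [0.133, 0.991, 0.012, -0.008]
force: [-6.1, 5.5, 16.4]
grip_width: 0.233
grip_force: 100.7
```

>>> servo_tool:
  targets:
    - {"claw": 40, "translation": [0, 0, 0], "twist": 0}
    - {"claw": 40, "translation": [0, 0, 0], "twist": 0}
    - {"claw": 40, "translation": [0, 0, 0], "twist": 0}
    - {"claw": 40, "translation": [0, 0, 0], "twist": 0}
    - {"claw": 40, "translation": [0, 0, -0.4], "twist": 0}
    - {"claw": 40, "translation": [0, 0, -0.8], "twist": 0}
    - {"claw": 40, "translation": [0, 0, -0.8], "twist": 0}
    - {"claw": 40, "translation": [-0.5, 0, -0.6], "twist": 0}

```text
time: 42.65
tcp_pos: [0.5205, -0.2883, 0.2248]
orientation: [0.133, 0.991, 0.012, -0.007]
force: [2.3, -0.6, 0.5]
grip_width: 0.468
grip_force: 0.0
```

>>> servo_tool:
  targets:
    - {"claw": 40, "translation": [-0.4, 0, 0], "twist": 0}
    - {"claw": 40, "translation": [0, 0, 0], "twist": 0}
    - {"claw": 40, "translation": [0, 0, 0], "twist": 0}
    - {"claw": 40, "translation": [0, 0, 0], "twist": 0}

```text
time: 43.05
tcp_pos: [0.5399, -0.2934, 0.2203]
orientation: [0.133, 0.991, 0.012, -0.009]
force: [0.3, 0.2, -0.0]
grip_width: 0.468
grip_force: 0.0
```

```bash
cat > fin.py <<'E'
from h import *
from fit import c2w
from scipy.optimize import least_squares
q=np.load('case.npy');w=wrist();save(w,'w21');np.savez('w21.npz',**w);print(q[:2],np.degrees(q[2]))
im=w['color'].astype(int);wood=(((im[...,0]-im[...,2])>40)&(im[...,0]>75)).astype(np.uint8)
C=[(1,1),(1,-1),(-1,-1),(-1,1)]
print('top',[np.round(proj(w,c2w(q,[a*.107,b*.042,.088])[0])).tolist() for a,b in C])
print('bottom lid',[np.round(proj(w,c2w(q,[a*.107,b*.042,.034])[0])).tolist() for a,b in C],'knob',proj(w,c2w(q,[0,0,.110])[0]))
for m in finder.masks_of(w,'lid')[:1]:
    c=max(cv2.findContours(m['pixels'].astype(np.uint8),0,1)[0],key=cv2.contourArea);print(round(m['conf'],2),cv2.approxPolyDP(c,4,True)[:,0].tolist())
hsv=cv2.cvtColor(w['color'],cv2.COLOR_RGB2HSV);k=cv2.inRange(hsv,(18,120,100),(32,255,255))
n,l,st,ce=cv2.connectedComponentsWithStats(k);i=1+st[1:,4].argmax();print('knob',st[i],ce[i])
E
python3 fin.py
```

```text
[ 0.49762603 -0.27881043] 122.01601734082607
top [[369.0, 38.0], [444.0, 120.0], [267.0, 304.0], [192.0, 244.0]]
bottom lid [[358.0, 57.0], [421.0, 125.0], [273.0, 282.0], [209.0, 230.0]] knob [313.35851786 187.72053598]
0.72 [[371, 43], [296, 123], [197, 243], [207, 258], [250, 290], [269, 289], [274, 297], [441, 123]]
knob [ 294  167   39   39 1138] [312.89103691 186.10281195]
```

```bash
python3 - <<'E'
from h import *
t=imaging.snapshot('top')
for n in ('beaker','bench_timer','lid'):
    print(n,[(round(m['conf'],2),m['pixel']) for m in finder.masks_of(t,n)[:2]])
from fit import c2w
q=np.load('case.npy');m=finder.masks_of(t,'lid')[0]['pixels'].astype(np.uint8)
c=max(cv2.findContours(m,0,1)[0],key=cv2.contourArea);print(cv2.boxPoints(cv2.minAreaRect(c)).round(1).tolist())
print([np.round(proj(t,c2w(q,[a*.107,b*.042,.088])[0]),1).tolist() for a,b in ((1,1),(1,-1),(-1,-1),(-1,1))])
print(manip.hand_in())
E
```

```text
beaker [(0.8, [273.0, 338.0])]
bench_timer [(0.59, [194.2, 289.4])]
lid [(0.8, [233.7, 491.7])]
[[486.0, 224.0], [500.0, 224.0], [500.0, 244.0], [486.0, 244.0]]
[[416.9, 289.5], [395.1, 255.4], [478.6, 203.4], [500.8, 236.4]]
the job is handed in; nothing more can be done
None
```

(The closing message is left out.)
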